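Pack away the furnace furniture

TASK

Put the ceramic furnace furniture away: slide the tray's keeper back to make room, lay the three channels that are open side up side by side across the steel tray, nest each open-side-down channel over two neighbours with one leg down inside each, and push the keeper up until the row is snug against the end wall. Lay each setting block that is out back into the holder of its own length on the wooden rack. Do not knock over or shove aside the glassware, bottles and dishes around.

Things in the scene. Friction and masses are not known exactly. Their poses are not given: they have to be found in the camera images.
- trough_a_c (a point): Ceramic channel (U section) lying open side up, legs upward: 100 mm long (its x), 62 mm wide (its y), 36 mm high, walls and web 6 mm thick, 50 mm between the legs inside, 130 to 200 g, pale ceramic. Point at the middle of its length and width, half-way up (18 mm above its underside); z up, x along the channel.
- trough_b_c (a point): Ceramic channel (U section) lying open side up, legs upward: 100 mm long (its x), 62 mm wide (its y), 36 mm high, walls and web 6 mm thick, 50 mm between the legs inside, 130 to 200 g, pale ceramic. Point at the middle of its length and width, half-way up (18 mm above its underside); z up, x along the channel.
- trough_c_c (a point): Ceramic channel (U section) lying open side up, legs upward: 100 mm long (its x), 62 mm wide (its y), 36 mm high, walls and web 6 mm thick, 50 mm between the legs inside, 130 to 200 g, pale ceramic. Point at the middle of its length and width, half-way up (18 mm above its underside); z up, x along the channel.
- cap_a_c (a point): The same ceramic channel lying open side down, legs downward, web on top: 100 mm long (its x), 62 mm wide (its y), 36 mm high, walls and web 6 mm thick, 50 mm between the legs inside, 130 to 200 g, pale ceramic. Point at the middle of its length and width, half-way up (18 mm above the ends of its legs); z up, x along the channel. May be absent.
- cap_b_c (a point): The same ceramic channel lying open side down, legs downward, web on top: 100 mm long (its x), 62 mm wide (its y), 36 mm high, walls and web 6 mm thick, 50 mm between the legs inside, 130 to 200 g, pale ceramic. Point at the middle of its length and width, half-way up (18 mm above the ends of its legs); z up, x along the channel. May be absent.
- block_short_c (a point): Ceramic setting block, the short one: square bar 60 mm long (its x), 28 mm by 28 mm in section, 100 to 160 g, same ceramic; it lies on a side. Point at its centre, 14 mm above its underside. May be absent.
- holder_short: Holder of the short block on the block rack: a pocket 68 mm long (its x) and 36 mm wide (its y) between wooden ends and corner cheeks 16 mm high; the middle of both long sides is open for fingers over 44 mm. Holder 150 mm by 58 mm over all, its paper card with a black bar (long bar for the long block) is on the +x end. Origin at the pocket's middle on the pocket floor, z up. The three holders stand side by side 64 mm apart, in any order.
- block_medium_c (a point): Ceramic setting block, the medium one: square bar 80 mm long (its x), 28 mm by 28 mm in section, 100 to 160 g, same ceramic; it lies on a side. Point at its centre, 14 mm above its underside. May be absent.
- holder_medium: Holder of the medium block on the block rack: a pocket 88 mm long (its x) and 36 mm wide (its y) between wooden ends and corner cheeks 16 mm high; the middle of both long sides is open for fingers over 64 mm. Holder 150 mm by 58 mm over all, its paper card with a black bar (long bar for the long block) is on the +x end. Origin at the pocket's middle on the pocket floor, z up. The three holders stand side by side 64 mm apart, in any order.
- block_long_c (a point): Ceramic setting block, the long one: square bar 100 mm long (its x), 28 mm by 28 mm in section, 100 to 160 g, same ceramic; it lies on a side. Point at its centre, 14 mm above its underside. May be absent.
- holder_long: Holder of the long block on the block rack: a pocket 108 mm long (its x) and 36 mm wide (its y) between wooden ends and corner cheeks 16 mm high; the middle of both long sides is open for fingers over 84 mm. Holder 150 mm by 58 mm over all, its paper card with a black bar (long bar for the long block) is on the +x end. Origin at the pocket's middle on the pocket floor, z up. The three holders stand side by side 64 mm apart, in any order.
- rack: Wooden board 164 mm (its x) by 200 mm (its y), 8 mm thick, under the three holders; its top is the pocket floor. Origin in the middle of its underside on the bench. Fixed.
- tray: Steel storage tray for the channels, 130 mm (its x) by 314 mm (its y), fixed to the bench. Origin in the middle of its underside, z up. The row of channels runs along its y, each channel lying along its x. Floor top at z = 6 mm; side rims at x = +-62 mm, 20 mm high over all, 118 mm apart inside; end wall at the -y end, 36 mm high, inner face at y = -149 mm; at the +y end the sliding keeper and behind it a 20 mm lip.
- keeper (a joint): Sliding keeper plate of the tray, 0 to 0.108 m. At 0 it is fully back: its face, which looks to -y, is at y = 141 mm of the tray, 290 mm from the end wall. It moves that far towards the end wall (-y) as the value grows; three channels side by side with no gaps take 186 mm (value 0.104). Stays where it is left; 2 N friction. Plate 10 mm thick, 112 mm wide, up to 35 mm above the tray floor, with a tab on top.
- keeper_tab (a point): Black grip tab on top of the keeper: 50 mm wide (x of tray), 12 mm thick (y of tray), from 34 to 66 mm above the tray floor. Point on its middle line, 56 mm above the tray floor; moves with the keeper, axes as the tray's.
- dish: White porcelain evaporating dish, 60 mm across, 28 mm high; bystander, loose. Origin in the middle of its underside.
- crucible: White porcelain crucible, 44 mm across, 38 mm high; bystander, loose. Origin in the middle of its underside.
- beaker: Glass beaker, 80 mm across, 110 mm high; bystander, loose. Origin in the middle of its underside.
- squeeze_bottle: Pale plastic bottle with red cap, 84 mm across, 200 mm high; bystander, loose. Origin in the middle of its underside.
- dark_jar: Black jar with yellow lid, 84 mm across, 140 mm high; bystander, loose. Origin in the middle of its underside.
- stopper_bottle: Brown glass bottle with stopper, 56 mm across, 96 mm high; bystander, loose. Origin in the middle of its underside.
There are look-alikes about, which are no part of the job. What is shaped like the part that bears block_long_c but blue or yellow is not meant. Leave any turquoise look-alike of the part that bears cap_b_c alone.

How it is judged (in metres and radians):
On the way:
1. all channels lie nested in the tray: the open-up ones flat on its floor, each open-down one level with its legs down inside two of them (x of trough_a_c in the frame of tray between -0.013 and 0.013 m and y of trough_a_c in the frame of tray between -0.149 and 0.141 m and z of trough_a_c in the frame of tray between 0.0205 and 0.0275 m and angle between each of trough_a_c, trough_b_c, trough_c_c, cap_a_c, cap_b_c's own z axis and vertical below 0.07 rad and angle between the x axis of each of trough_a_c, trough_b_c, trough_c_c, cap_a_c, cap_b_c and the x axis of tray, either way round below 0.12 rad and x of trough_b_c in the frame of tray between -0.013 and 0.013 m and y of trough_b_c in the frame of tray between -0.149 and 0.141 m and z of trough_b_c in the frame of tray between 0.0205 and 0.0275 m and x of trough_c_c in the frame of tray between -0.013 and 0.013 m and y of trough_c_c in the frame of tray between -0.149 and 0.141 m and z of trough_c_c in the frame of tray between 0.0205 and 0.0275 m and x of cap_a_c in the frame of tray between -0.013 and 0.013 m and y of cap_a_c in the frame of tray between -0.149 and 0.141 m and z of cap_a_c in the frame of tray between 0.027 and 0.034 m and x of cap_b_c in the frame of tray between -0.013 and 0.013 m and y of cap_b_c in the frame of tray between -0.149 and 0.141 m and z of cap_b_c in the frame of tray between 0.027 and 0.034 m), for 0.2 s.
At the end, for the whole second after the job is handed in: Open-up channels flat on the tray floor, open-down ones level (4 deg) with both legs on two webs, all within 7 deg of the tray's x and 13 mm of its middle line; keeper over 0.090 m (at most 14 mm of slack); each block lies in the holder of its own length within 7 mm of its middle (all of step 1 and value of joint keeper above 0.09 m and x of block_short_c in the frame of holder_short between -0.007 and 0.007 m and y of block_short_c in the frame of holder_short between -0.007 and 0.007 m and z of block_short_c in the frame of holder_short between 0.01 and 0.018 m and angle between the x axis of block_short_c and the x axis of holder_short, either way round below 0.15 rad and x of block_medium_c in the frame of holder_medium between -0.007 and 0.007 m and y of block_medium_c in the frame of holder_medium between -0.007 and 0.007 m and z of block_medium_c in the frame of holder_medium between 0.01 and 0.018 m and angle between the x axis of block_medium_c and the x axis of holder_medium, either way round below 0.15 rad and x of block_long_c in the frame of holder_long between -0.007 and 0.007 m and y of block_long_c in the frame of holder_long between -0.007 and 0.007 m and z of block_long_c in the frame of holder_long between 0.01 and 0.018 m and angle between the x axis of block_long_c and the x axis of holder_long, either way round below 0.15 rad); the robot touches nothing.
It fails at once if a dish, beaker, bottle or jar is knocked over (angle between any of dish, crucible, beaker, squeeze_bottle, dark_jar, stopper_bottle's own z axis and vertical above 0.6 rad).
It fails at once if a dish, beaker, bottle or jar is shoved aside by more than 5 cm (distance of any of dish, crucible, beaker, squeeze_bottle, dark_jar, stopper_bottle from where it was at the start of the episode above 0.05 m).
Of cap_a, cap_b only 1 to 2 are there at a start; the rules pass over those that are not, and their reading is None.
Of block_short, block_medium, block_long only 2 to 3 are there at a start; the rules pass over those that are not, and their reading is None.
At some moment in a run one of trough_a, trough_b, trough_c, cap_a, cap_b, block_short, block_medium, block_long may be knocked a few centimetres aside while the robot is not near it.
It also fails if it takes over 210 s, if anything falls off the work surface, if the arm or the gripper's body presses on something with over 40 N, if the wrist force passes 120 N, or if a joint passes its speed limit or range.

ROBOT

A 6-joint arm with a two-finger parallel gripper is mounted at the origin on the work surface. World frame = base frame: x ahead of the robot, y to its left, z up, the work surface at z = 0. Lengths are in m, angles in degrees, forces in N, time in s.
With the tool pointing down it reaches from about 0.4 to 0.825 m from the base axis. Payload 7 kg.
Tool frame: the origin (TCP) lies midway between the tips of the shut fingers; the grasp point (between the pads) lies 19 mm behind it; z points along the fingers, y is the direction in which the jaws open and shut (so a half turn about z gives the same grasp; the last joint's range is limited). The gripper opens to 88 mm and grips with 3 to 60 N. Pads are 19 mm wide; open, the fingers measure 130 mm over their backs; the gripper's body (78 mm by 193 mm) begins 47 mm behind the grasp point.
Start: joints at [86.522, 20.546, 0.682, 0, -70.136, -16.507], TCP at [0.231, 0.634, 0.227] pointing down, gripper open.
Joint ranges: [-176.03, 176.03], [-82.01, 121.73], [-58.28, 71.71], [-173.87, 95.51], [-174.79, -0.11], [-173.66, 173.66]. Speed limits (degrees/s): [136.94, 136.94, 172.46, 180, 180, 180].

INTERFACE

Orientations are given as [roll, pitch, yaw] about the fixed x, y, z axes, in that order (R = Rz(yaw) Ry(pitch) Rx(roll)).
In Python, from plant import get_state, capture, get_calibration, close_job, boxes_of, cut_out gives the robot as it stands.
- The arm moves only by the tool apply_moves, never from a script. Its argument "commands" is a list of rows, each an object with "grip": the closure, from 0 (fully open) to 1 (shut); "slide": the shift along the tool's x, y, z in m, a list of three; "roll": the turn about the tool's z in degrees. In form: [{"grip": grip, "slide": [x, y, z], "roll": roll}, ...]. A call has 1 to 5 rows; each row is the pose to reach, as a shift and turn from the pose commanded when the call began, along the tool's axes at that moment; what a row does not reach only later rows make up. A row lasts 1/8 s, in which the tool goes at most 62.5 mm and 10.7 degrees, less where a joint would pass 70% of its speed; a pose out of reach is approached as far as the arm can. A call with a gripper value outside its range is refused whole. The fingers move at their own pace and stop on an object; "grip_force" is the grip in N (left out, the last holds). Time passes only in rows, so rows that repeat a pose let the fingers close. It gives the time, the measured TCP pose, the force and the opening at its end, in the units of the state.
- get_state(): the state, without advancing time (a new reading comes with each control period).
- capture(name): name is "scene" or "side" or "wrist"; returns (picture, depth): 400x640x3 uint8, red, green, blue; 400x640 float32, m along the optical axis (not along the pixel's ray), 0 where there is no reading.
- get_calibration(name): a dict with "mtx" (3x3 intrinsics, pixels), "R" (3x3) and "t" (3): a world point X has camera coordinates R X + t. Camera axes: x right, y down, z forward; pixel columns grow to the right and rows downward; lengths in m; the calibration is good to about 2 mm. A picture is of the moment at which its call begins: read the wrist's pose just before it. get_calibration takes no time and is no camera call; for the wrist camera it gives the pose at the moment of the call.
- close_job(): hands the job in, once; it reports no verdict.
Trained networks look in the newest picture that a camera, given by its name, has taken for a name from the list of things; names that differ only in an ending like _2 or _b are one class to them, and where a whole thing is asked for, a point or a joint stands for the part that bears it (a point fixed in the world has none). Each returns a list of dicts, best first, with "score" (0 to 1); they miss things now and then, are a little off and sometimes report something else, mostly with a low value. They report only what shows in the picture. A call takes as long as a camera call. They do not tell look-alikes from the thing itself.
- boxes_of(name, camera): "position" ([x, y, z] in m, in the coordinates of the camera as it stood for that picture, good to about 4 mm: the middle of the surface that is visible of it).
- cut_out(name, camera): "mask" (400x640 bool, what is visible of it).
The state is a dict: "time_s": time; "joints": joint angles; "qd": joint speeds; "joint_torque": joint torques, N m; "tcp_pos": TCP position; "eef_rot": TCP orientation; "contact_force": force on the tool from outside, world axes, zero at the start; "moment": the same for the moment, N m; "gripper_width": finger opening in m.
Only numpy, scipy, OpenCV 4.12 (cv2) and the standard library are available. Lean on these libraries where they do the work, as an engineer would, in place of code of your own. Each camera call takes 0.05 s, during which the arm holds its last target.

## Working session

There is one attempt and no reset: what is moved stays moved. The work goes in short steps, Python scripts to look and compute and a tool call to move; the robot and the scene stay as the last step left them, time stands still between calls to the robot, and variables do not carry over. Pictures are saved under pics/ and viewed, and the job is handed in when it is done.

Besides the shell and the picture viewer there is one more tool, called as a command line: name --argument value ..., lists and objects as JSON in quotes. apply_moves: Moves the arm, as the interface text tells. Its arguments: {"type":"object","properties":{"commands":{"type":"array"},"grip_force":{"type":"number"}},"required":["commands"]}

```bash
ls; mkdir -p pics; python3 - <<'E'
from plant import *
import cv2
print(get_state())
for n in ("scene","side","wrist"):
    c=get_calibration(n); print(n,c)
    p,d=capture(n); cv2.imwrite(f"pics/{n}0.png",p[:,:,::-1])
E
```

```text
pics
{'time_s': 0.0, 'joints': array([ 8.65207911e+01,  2.05914806e+01,  6.34220026e-01, -1.92025987e-02,
       -7.01355509e+01, -1.65054983e+01]), 'qd': array([-0.05050119, -0.00965271, -0.03138533,  0.05115187,  0.04449355,
        0.02507955]), 'joint_torque': array([ 1.34705337e-03, -5.82720566e+01,  2.93057781e+01,  6.99706122e+00,
        7.29577179e-03, -1.50381425e-04]), 'tcp_pos': array([0.23057397, 0.63388518, 0.22562845]), 'eef_rot': array([ 1.79905884e+02, -9.06302662e-03, -1.99912394e+01]), 'contact_force': array([-0.2372448 , -0.66676782, -0.31495101]), 'moment': array([-0.01250564,  0.04353266,  0.00294051]), 'gripper_width': 0.08768445221364013}
scene {'mtx': array([[425.64211608,   0.        , 327.4205665 ],
       [  0.        , 425.64211608, 198.37420374],
       [  0.        ,   0.        ,   1.        ]]), 'R': array([[ 0.04628991,  0.99891562,  0.00498224],
       [ 0.79196508, -0.03365913, -0.60963791],
       [-0.60880913,  0.03216584, -0.79266437]]), 't': array([-0.09855893, -0.37213805,  1.48967796])}
side {'mtx': array([[451.90838889,   0.        , 316.49809494],
       [  0.        , 451.90838889, 204.60291478],
       [  0.        ,   0.        ,   1.        ]]), 'R': array([[ 0.73823703, -0.67416465, -0.02254131],
       [-0.4512123 , -0.46870334, -0.75942388],
       [ 0.50141155,  0.57080575, -0.65020555]]), 't': array([-0.32441207,  0.31676933,  1.18506539])}
wrist {'mtx': array([[304.91541112,   0.        , 317.17805587],
       [  0.        , 304.91541112, 194.68786102],
       [  0.        ,   0.        ,   1.        ]]), 'R': array([[-0.34128033, -0.93996006,  0.00167987],
       [-0.89916682,  0.32698888,  0.29082177],
       [-0.27391014,  0.09774127, -0.95677577]]), 't': array([ 0.67415593, -0.03689281,  0.39177216])}
```

View pics/scene0.png

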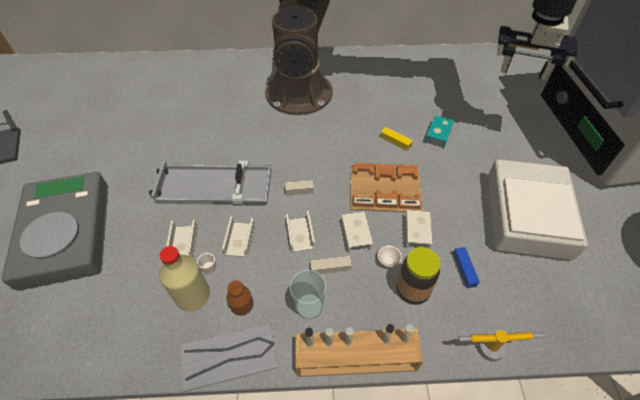

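View pics/side0.png

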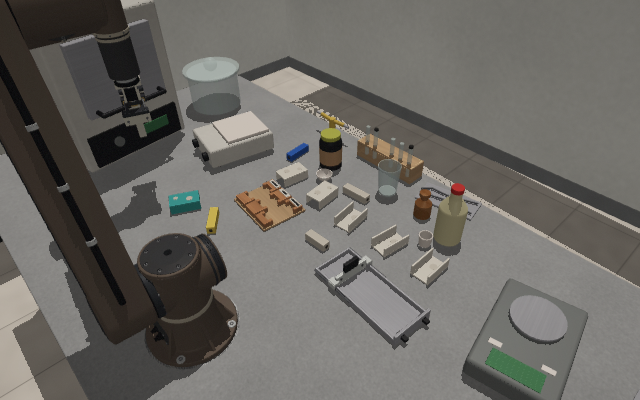

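View pics/wrist0.png

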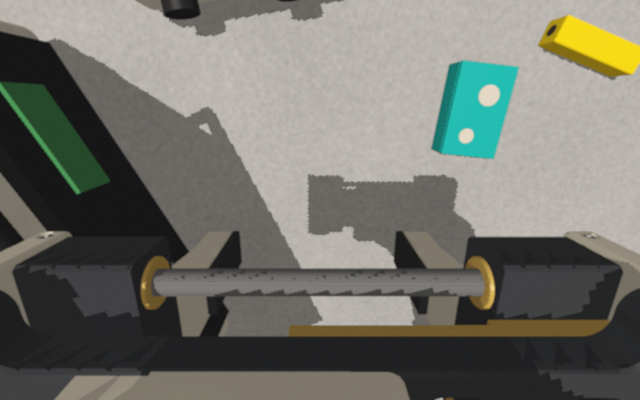

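```bash
cat > h.py <<'E'
from plant import *
import numpy as np, cv2
def cloud(n):
    c=get_calibration(n); p,d=capture(n)
    v,u=np.mgrid[0:400,0:640]; K=c['mtx']
    P=np.stack([(u-K[0,2])/K[0,0]*d,(v-K[1,2])/K[1,1]*d,d],-1)
    W=(P-c['t'])@c['R']   # R^T (P-t)
    W[d<=0]=np.nan
    return p,d,W,c
def proj(c,X):
    q=np.asarray(X)@c['R'].T+c['t']; q=q@c['mtx'].T; return q[...,:2]/q[...,2:]
def toW(c,p): return (np.asarray(p)-c['t'])@c['R']
E
python3 - <<'E'
from h import *
p,d,W,c=cloud("scene")
np.savez("s0.npz",p=p,W=W)
cv2.imwrite("pics/z1.png",cv2.resize(p[110:310,140:480],None,fx=2.35,fy=2.35,interpolation=cv2.INTER_CUBIC)[:,:,::-1])
for n in ["trough_a_c","cap_a_c","block_short_c","block_medium_c","block_long_c","holder_short","holder_medium","holder_long","rack","tray","keeper","dish","crucible","beaker","squeeze_bottle","dark_jar","stopper_bottle"]:
    for b in boxes_of(n,"scene"):
        w=toW(c,b['position']); print(n,round(b['score'],2),w.round(3),proj(c,w).round(0))
bg=W[150:300,20:620]
print([ (W[v,u]).round(3) for v,u in [(60,150),(250,540),(290,330),(140,200)]])
E
```

```text
trough_a_c 0.66 [ 0.592 -0.303  0.006] [185. 238.]
cap_a_c 0.79 [0.606 0.305 0.031] [417. 229.]
cap_a_c 0.19 [ 0.606 -0.169  0.005] [236. 241.]
block_short_c 0.5 [ 0.773 -0.245  0.124] [184. 279.]
block_medium_c 0.74 [ 0.412 -0.25   0.004] [213. 184.]
block_medium_c 0.63 [ 0.449 -0.003  0.024] [299. 187.]
block_long_c 0.97 [0.263 0.3   0.028] [396. 137.]
block_long_c 0.64 [0.72  0.406 0.026] [466. 267.]
block_long_c 0.6 [0.698 0.076 0.026] [331. 264.]
block_long_c 0.52 [0.489 0.305 0.022] [410. 195.]
block_long_c 0.32 [ 0.773 -0.244  0.125] [185. 279.]
holder_short 0.81 [0.472 0.241 0.024] [386. 191.]
holder_medium 0.89 [0.491 0.306 0.023] [410. 196.]
holder_medium 0.45 [ 0.794 -0.136  0.06 ] [239. 298.]
holder_long 0.6 [0.481 0.178 0.022] [364. 195.]
rack 0.58 [0.445 0.227 0.012] [379. 186.]
tray 0.63 [ 0.414 -0.251  0.005] [213. 185.]
keeper 0.94 [ 0.438 -0.167  0.031] [240. 185.]
dish 0.67 [0.673 0.226 0.019] [390. 255.]
crucible 0.75 [ 0.674 -0.229  0.025] [208. 261.]
beaker 0.96 [0.773 0.021 0.062] [309. 287.]
beaker 0.68 [0.787 0.26  0.116] [419. 277.]
beaker 0.65 [ 0.67  -0.234  0.024] [206. 260.]
squeeze_bottle 0.94 [ 0.773 -0.245  0.124] [184. 279.]
squeeze_bottle 0.39 [0.786 0.263 0.114] [420. 277.]
stopper_bottle 0.95 [ 0.798 -0.134  0.061] [240. 300.]
[array([-0.211, -0.559, -0.   ]), array([0.689, 0.595, 0.041]), array([0.754, 0.07 , 0.001]), array([ 0.222, -0.315, -0.002])]
```

View pics/z1.png

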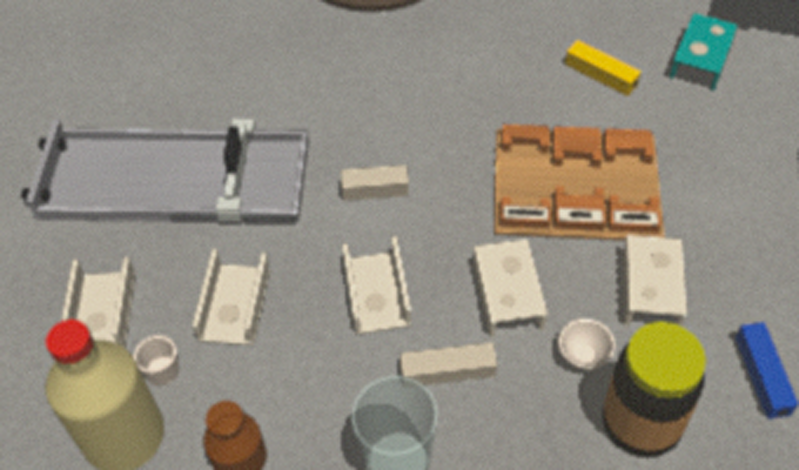

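```bash
cat > seg.py <<'E'
from h import *
def objs(names=("scene","side"),show=True,zr=(0.012,0.05)):
    out={}
    for n in names:
        p,d,W,c=cloud(n)
        hsv=cv2.cvtColor(p,cv2.COLOR_RGB2HSV)
        m=(W[...,2]>zr[0])&(W[...,2]<zr[1])&(W[...,0]>0.3)&(W[...,0]<0.85)&(np.abs(W[...,1])<0.5)
        out[n]=(p,W,m,hsv,c)
    return out
def rect(P):
    (cx,cy),(w,h),a=cv2.minAreaRect((P[:,:2]*1000).astype(np.float32))
    if w<h: w,h,a=h,w,a+90
    a=(a+90)%180-90
    return round(cx,1),round(cy,1),round(w,1),round(h,1),round(a,1)
def near(W,x,y,r,z0,z1):
    k=(np.hypot(W[...,0]-x,W[...,1]-y)<r)&(W[...,2]>z0)&(W[...,2]<z1)
    return W[k]
E
python3 - <<'E'
from seg import *
o=objs()
C={'tA':(.592,-.30),'tB':(.60,-.165),'tC':(.596,-.0),'cA':(.595,.147),'cB':(.606,.305),'b1':(.449,-.003),'b2':(.698,.076)}
for n in o:
    W=o[n][1]
    fl=near(W,.55,.42,.05,-.02,.02); print(n,'floor z',np.median(fl[:,2]),fl[:,2].std())
    for k,(x,y) in C.items():
        zz=(0.024,.045) if k[0]!='b' else (0.02,.036)
        P=near(W,x,y,.075 if k[0]!='b' else .07,*zz)
        if len(P)>10: print(n,k,len(P),'rect',rect(P),'medz',np.median(P[:,2]).round(4), 'med',np.median(P[:,:2],0).round(4))
E
```

```text
scene floor z -0.0008227720972071965 0.0017557964376528955
scene tA 217 rect (603.8, -306.3, 100.6, 63.4, 1.3) medz 0.0334 med [ 0.6005 -0.2797]
scene tB 227 rect (600.2, -159.7, 100.6, 62.6, -7.5) medz 0.0339 med [ 0.6048 -0.1807]
scene tC 167 rect (591.6, -1.2, 99.3, 62.0, 7.5) medz 0.0342 med [0.5963 0.0188]
scene cA 805 rect (601.2, 146.1, 101.8, 62.5, 7.3) medz 0.035 med [0.6048 0.1455]
scene cB 801 rect (600.0, 308.7, 103.6, 62.8, -7.9) medz 0.035 med [0.604  0.3073]
scene b1 252 rect (442.0, -2.3, 79.5, 31.4, -88.1) medz 0.0265 med [ 0.4442 -0.0022]
scene b2 463 rect (678.5, 76.3, 107.6, 58.7, -84.0) medz 0.0266 med [0.6947 0.075 ]
side floor z 0.00035425635237963643 0.002417427472784822
side tA 204 rect (598.7, -306.4, 104.1, 64.5, 1.1) medz 0.0334 med [ 0.5959 -0.3066]
side tB 211 rect (596.9, -160.2, 100.5, 68.6, -6.9) medz 0.0328 med [ 0.5915 -0.1405]
side tC 177 rect (587.9, -1.8, 104.4, 66.1, 7.4) medz 0.033 med [ 0.5843 -0.0198]
side cA 391 rect (597.8, 145.2, 103.2, 68.3, 6.4) medz 0.036 med [0.5942 0.1409]
side cB 352 rect (599.0, 307.7, 103.5, 72.4, -8.8) medz 0.0357 med [0.5961 0.3007]
side b1 202 rect (438.3, -3.0, 84.0, 31.8, -85.2) medz 0.0275 med [ 0.4358 -0.0049]
side b2 196 rect (686.3, 77.3, 111.2, 50.6, -73.4) medz 0.0276 med [0.6868 0.0705]
```

```bash
python3 - <<'E'
from seg import *
o=objs()
np.savez("o.npz",**{n+k:v for n in o for k,v in (("p",o[n][0]),("W",o[n][1]))})
for n in o:
    p,W,m,hsv,c=o[n]
    print(n)
    P=W[(W[...,0]>.33)&(W[...,0]<.52)&(W[...,1]>-.45)&(W[...,1]<-.06)&(W[...,2]>.013)&(W[...,2]<.05)]
    print('tray all',rect(P))
    # side rims
    for z0,z1 in((.013,.024),(.028,.05)):
        Q=P[(P[:,2]>z0)&(P[:,2]<z1)]
        h,e=np.histogram(Q[:,0],bins=np.arange(.33,.52,.005)); print('x',z0,[(round(a,3),b) for a,b in zip(e,h) if b>3])
        h,e=np.histogram(Q[:,1],bins=np.arange(-.45,-.05,.005)); print('y',z0,[(round(a,3),b) for a,b in zip(e,h) if b>3])
    Q=near(W,.75,.05,.15,.06,.12); 
    Q=Q[(Q[:,1]<.12)&(Q[:,1]>-.06)]; print('beaker',rect(Q), len(Q))
    P=near(W,.698,.076,.06,.022,.033); P=P[(P[:,0]<.725)&(P[:,0]>.66)];print('b2',rect(P))
    P=W[(W[...,0]>.33)&(W[...,0]<.56)&(W[...,1]>.12)&(W[...,1]<.36)&(W[...,2]>.004)&(W[...,2]<.05)]
    print('rack',rect(P)); Q=P[P[:,2]>.018]; print(rect(Q))
E
```

```text
scene
tray all (415.5, -255.4, 331.5, 149.3, 86.8)
x 0.013 [(np.float64(0.34), np.int64(23)), (np.float64(0.345), np.int64(66)), (np.float64(0.35), np.int64(89)), (np.float64(0.355), np.int64(63)), (np.float64(0.36), np.int64(35)), (np.float64(0.365), np.int64(24)), (np.float64(0.37), np.int64(11)), (np.float64(0.375), np.int64(6)), (np.float64(0.38), np.int64(7)), (np.float64(0.385), np.int64(6)), (np.float64(0.39), np.int64(5)), (np.float64(0.395), np.int64(9)), (np.float64(0.4), np.int64(9)), (np.float64(0.405), np.int64(8)), (np.float64(0.41), np.int64(6)), (np.float64(0.415), np.int64(7)), (np.float64(0.42), np.int64(5)), (np.float64(0.425), np.int64(7)), (np.float64(0.43), np.int64(11)), (np.float64(0.435), np.int64(7)), (np.float64(0.44), np.int64(12)), (np.float64(0.445), np.int64(16)), (np.float64(0.45), np.int64(13)), (np.float64(0.455), np.int64(7)), (np.float64(0.46), np.int64(10)), (np.float64(0.465), np.int64(54)), (np.float64(0.47), np.int64(82)), (np.float64(0.475), np.int64(70)), (np.float64(0.48), np.int64(75)), (np.float64(0.485), np.int64(55)), (np.float64(0.49), 
[... 8379 characters left out ...]
t64(8)), (np.float64(0.475), np.int64(14)), (np.float64(0.48), np.int64(10)), (np.float64(0.485), np.int64(4))]
y 0.028 [(np.float64(-0.41), np.int64(18)), (np.float64(-0.405), np.int64(83)), (np.float64(-0.4), np.int64(77)), (np.float64(-0.395), np.int64(18)), (np.float64(-0.19), np.int64(7)), (np.float64(-0.185), np.int64(7)), (np.float64(-0.18), np.int64(52)), (np.float64(-0.175), np.int64(117)), (np.float64(-0.17), np.int64(41)), (np.float64(-0.165), np.int64(30)), (np.float64(-0.16), np.int64(18)), (np.float64(-0.155), np.int64(8))]
beaker (837.0, 26.0, 174.5, 112.4, 31.5) 687
b2 (688.8, 72.1, 100.9, 32.7, -86.7)
rack (447.5, 240.2, 235.8, 224.4, 89.9)
(459.1, 235.7, 224.9, 202.0, 89.6)
```

```bash
cat > fit.py <<'E'
from seg import *
from scipy.optimize import least_squares
def fit_tray(W):
    k=(W[...,0]>.33)&(W[...,0]<.50)&(W[...,1]>-.41)&(W[...,1]<-.08)&(W[...,2]>.015)&(W[...,2]<.042)
    P=W[k]
    def res(q,full=False):
        x0,y0,a=q; c,s=np.cos(a),np.sin(a)
        X=(P[:,0]-x0)*c+(P[:,1]-y0)*s; Y=-(P[:,0]-x0)*s+(P[:,1]-y0)*c
        low=P[:,2]<.024
        d=np.where(low,np.minimum.reduce([np.abs(X-.062),np.abs(X+.062),np.abs(Y-.154),np.abs(Y+.153)]),np.abs(Y+.153))
        return d
    r=least_squares(res,[.412,-.25,-.05],loss='soft_l1',f_scale=.003)
    return r.x
def fit_rack(W):
    k=(W[...,0]>.34)&(W[...,0]<.54)&(W[...,1]>.12)&(W[...,1]<.35)&(W[...,2]>.0195)&(W[...,2]<.03)
    P=W[k]
    return P
E
python3 - <<'E'
from fit import *
z=np.load("o.npz")
for n in("scene","side"):
    W=z[n+"W"]; q=fit_tray(W); print(n,'tray',q[:2].round(4),np.degrees(q[2]).round(2))
    x0,y0,a=q; c,s=np.cos(a),np.sin(a)
    P=W[(W[...,0]>.33)&(W[...,0]<.50)&(W[...,1]>-.36)&(W[...,1]<-.08)&(W[...,2]>.045)&(W[...,2]<.08)]
    Y=-(P[:,0]-x0)*s+(P[:,1]-y0)*c; X=(P[:,0]-x0)*c+(P[:,1]-y0)*s
    print('tab',len(P),np.percentile(X,[2,50,98]).round(3),np.percentile(Y,[2,50,98]).round(3),P[:,2].max().round(3))
    P=fit_rack(W); r=rect(P); print('rack',r,len(P))
    P=W[(W[...,0]>.68)&(W[...,0]<.82)&(W[...,1]>-.06)&(W[...,1]<.12)&(W[...,2]>.09)&(W[...,2]<.116)]
    print('beaker rim',rect(P),len(P))
p=z['scenep']; cv2.imwrite('pics/rack.png',cv2.resize(p[155:220,340:430],None,fx=8,fy=8,interpolation=cv2.INTER_CUBIC)[:,:,::-1])
E
```

```text
scene tray [ 0.4156 -0.241 ] -3.33
tab 115 [-0.025  0.006  0.025] [0.067 0.075 0.079] 0.075
rack (444.2, 244.6, 185.3, 154.0, 83.9) 1267
beaker rim (787.0, 18.3, 76.4, 65.8, 89.8) 277
side tray [ 0.4097 -0.2434] -3.23
tab 154 [-0.023 -0.001  0.026] [0.068 0.071 0.081] 0.076
rack (441.1, 243.0, 189.7, 153.6, 84.5) 797
beaker rim (784.1, 17.1, 81.2, 70.5, -89.4) 187
```

View pics/rack.png

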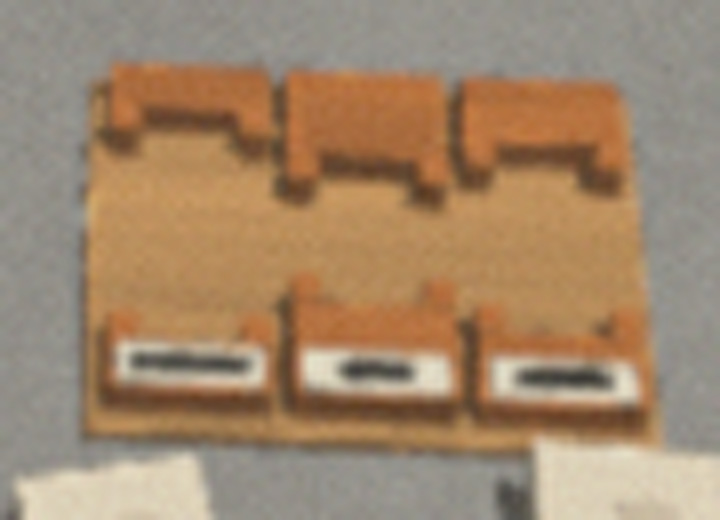

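```bash
cat > plan.py <<'E'
import sys,json,math,os
# usage: plan.py "X,Y,Z,yaw,grip[,n]" ...   -> one call's rows, all relative to the commanded pose at start
F='cmd.json'
if not os.path.exists(F): json.dump([.231,.634,.227,-20.0],open(F,'w'))
c=json.load(open(F)); x0,y0,z0,w0=c
cw,sw=math.cos(math.radians(w0)),math.sin(math.radians(w0))
rows=[];px,py,pz,pw=c;last=None
for a in sys.argv[1:]:
    v=[float(t) for t in a.split(',')]
    X,Y,Z,w,g=v[:5]
    dX,dY=X-x0,Y-y0
    s=[round(dX*cw+dY*sw,3),round(dX*sw-dY*cw,3),round(z0-Z,3)]
    r=round(w0-w,1)
    need=max(1,math.ceil(math.dist((X,Y,Z),(px,py,pz))/.0625-1e-6),math.ceil(abs(w-pw)/10.7-1e-6))
    n=int(v[5]) if len(v)>5 else need
    if n<need: print('WARN need',need)
    rows+=[{"grip":g,"slide":s,"roll":r}]*n
    px,py,pz,pw=X,Y,Z,w
    last=(s,r)
print(len(rows),json.dumps(rows))
s,r=last
nx=x0+cw*s[0]+sw*s[1]; ny=y0+sw*s[0]-cw*s[1]
json.dump([nx,ny,z0-s[2],w0-r],open(F,'w'))
print('cmd ->',[round(t,4) for t in (nx,ny,z0-s[2],w0-r)])
E
python3 plan.py .40,.38,.227,-15,.5;python3 plan.py .46,.08,.227,-3.3,.5; python3 plan.py .417,-.168,.13,-3.3,.5
```

```text
5 [{"grip": 0.5, "slide": [0.246, 0.181, 0.0], "roll": -5.0}, {"grip": 0.5, "slide": [0.246, 0.181, 0.0], "roll": -5.0}, {"grip": 0.5, "slide": [0.246, 0.181, 0.0], "roll": -5.0}, {"grip": 0.5, "slide": [0.246, 0.181, 0.0], "roll": -5.0}, {"grip": 0.5, "slide": [0.246, 0.181, 0.0], "roll": -5.0}]
cmd -> [0.4003, 0.3798, 0.227, -15.0]
5 [{"grip": 0.5, "slide": [0.135, 0.274, 0.0], "roll": -11.7}, {"grip": 0.5, "slide": [0.135, 0.274, 0.0], "roll": -11.7}, {"grip": 0.5, "slide": [0.135, 0.274, 0.0], "roll": -11.7}, {"grip": 0.5, "slide": [0.135, 0.274, 0.0], "roll": -11.7}, {"grip": 0.5, "slide": [0.135, 0.274, 0.0], "roll": -11.7}]
cmd -> [0.4597, 0.0802, 0.227, -3.3]
5 [{"grip": 0.5, "slide": [-0.028, 0.25, 0.097], "roll": -0.0}, {"grip": 0.5, "slide": [-0.028, 0.25, 0.097], "roll": -0.0}, {"grip": 0.5, "slide": [-0.028, 0.25, 0.097], "roll": -0.0}, {"grip": 0.5, "slide": [-0.028, 0.25, 0.097], "roll": -0.0}, {"grip": 0.5, "slide": [-0.028, 0.25, 0.097], "roll": -0.0}]
cmd -> [0.4174, -0.1678, 0.13, -3.3]
```

apply_moves --commands '[{"grip":0.5,"slide":[0.246,0.181,0],"roll":-5},{"grip":0.5,"slide":[0.246,0.181,0],"roll":-5},{"grip":0.5,"slide":[0.246,0.181,0],"roll":-5},{"grip":0.5,"slide":[0.246,0.181,0],"roll":-5},{"grip":0.5,"slide":[0.246,0.181,0],"roll":-5}]' --grip_force 20

```text
time_s: 1.88
tcp_pos: [0.4009, 0.3783, 0.227]
eef_rot: [-180.0, -0.0, -15.0]
contact_force: [0.8, -0.6, -1.1]
gripper_width: 0.0459
```

apply_moves --commands '[{"grip":0.5,"slide":[0.135,0.274,0],"roll":-11.7},{"grip":0.5,"slide":[0.135,0.274,0],"roll":-11.7},{"grip":0.5,"slide":[0.135,0.274,0],"roll":-11.7},{"grip":0.5,"slide":[0.135,0.274,0],"roll":-11.7},{"grip":0.5,"slide":[0.135,0.274,0],"roll":-11.7}]'

```text
time_s: 2.5
tcp_pos: [0.4596, 0.0785, 0.2271]
eef_rot: [-180.0, -0.1, -3.3]
contact_force: [-0.1, -0.2, 1.1]
gripper_width: 0.044
```

apply_moves --commands '[{"grip":0.5,"slide":[-0.028,0.25,0.097],"roll":0},{"grip":0.5,"slide":[-0.028,0.25,0.097],"roll":0},{"grip":0.5,"slide":[-0.028,0.25,0.097],"roll":0},{"grip":0.5,"slide":[-0.028,0.25,0.097],"roll":0},{"grip":0.5,"slide":[-0.028,0.25,0.097],"roll":0}]'

```text
time_s: 3.12
tcp_pos: [0.4155, -0.1699, 0.1284]
eef_rot: [180.0, 0.1, -3.5]
contact_force: [0.8, 0.4, 0.5]
gripper_width: 0.0438
```

```bash
python3 - <<'E'
from h import *
s=get_state(); print(s['tcp_pos'].round(4),s['eef_rot'].round(2),s['time_s'],s['joints'].round(1))
p,d,W,c=cloud("wrist"); cv2.imwrite("pics/w1.png",p[:,:,::-1])
E
```

```text
[ 0.4155 -0.1699  0.1284] [ 1.7999e+02  1.2000e-01 -3.4700e+00] 3.125 [  3.1   4.4 -34.6  -0.  -51.1  83.5]
```

View pics/w1.png

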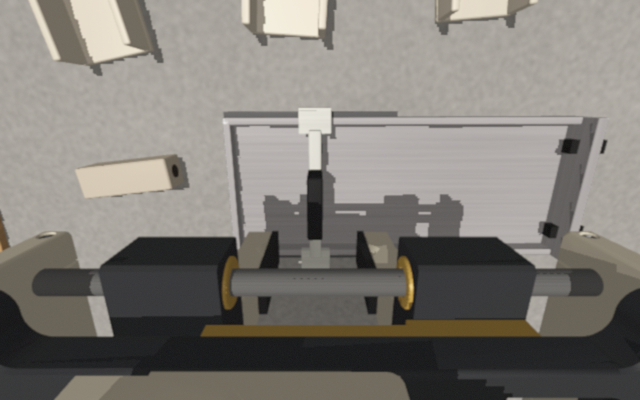

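```bash
python3 plan.py .417,-.168,.048,-3.3,.5,2 .417,-.168,.048,-3.3,.95,3
```

```text
5 [{"grip": 0.5, "slide": [-0.0, 0.0, 0.082], "roll": -0.0}, {"grip": 0.5, "slide": [-0.0, 0.0, 0.082], "roll": -0.0}, {"grip": 0.95, "slide": [-0.0, 0.0, 0.082], "roll": -0.0}, {"grip": 0.95, "slide": [-0.0, 0.0, 0.082], "roll": -0.0}, {"grip": 0.95, "slide": [-0.0, 0.0, 0.082], "roll": -0.0}]
cmd -> [0.4174, -0.1678, 0.048, -3.3]
```

apply_moves --commands '[{"grip":0.5,"slide":[0,0,0.082],"roll":0},{"grip":0.5,"slide":[0,0,0.082],"roll":0},{"grip":0.95,"slide":[0,0,0.082],"roll":0},{"grip":0.95,"slide":[0,0,0.082],"roll":0},{"grip":0.95,"slide":[0,0,0.082],"roll":0}]' --grip_force 10

```text
time_s: 3.8
tcp_pos: [0.4184, -0.1672, 0.0488]
eef_rot: [-180.0, -0.2, -3.3]
contact_force: [-0.4, 0.9, 0.5]
gripper_width: 0.0193
```

apply_moves --commands '[{"grip":0.95,"slide":[0,0,0],"roll":0},{"grip":0.95,"slide":[0,0,0],"roll":0},{"grip":0.95,"slide":[0,-0.025,0],"roll":0},{"grip":0.95,"slide":[0,-0.05,0],"roll":0},{"grip":0.95,"slide":[0,-0.068,0],"roll":0}]'

```text
time_s: 4.42
tcp_pos: [0.422, -0.0991, 0.0486]
eef_rot: [180.0, -0.1, -3.2]
contact_force: [2.4, -22.7, 5.5]
gripper_width: 0.0135
```

apply_moves --commands '[{"grip":0.95,"slide":[0,-0.002,0],"roll":0},{"grip":0.95,"slide":[0,-0.002,0],"roll":0}]'

```text
time_s: 4.68
tcp_pos: [0.422, -0.0991, 0.0486]
eef_rot: [179.8, -0.1, -3.2]
contact_force: [4.2, -20.0, 3.1]
gripper_width: 0.0134
```

```bash
python3 - <<'E'
import json,math
c=json.load(open('cmd.json'));w=math.radians(c[3])
for sy in(-.070,):
    c[0]+=math.sin(w)*sy; c[1]+=-math.cos(w)*sy
json.dump(c,open('cmd.json','w'));print(c)
E
python3 plan.py .4214,-.098,.048,-3.3,.6,2 .4214,-.098,.16,-3.3,.5,2 .38,-.1,.25,-3.3,.3,1
```

```text
[0.42142721124440613, -0.09791530134806613, 0.048, -3.3000000000000007]
WARN need 2
5 [{"grip": 0.6, "slide": [-0.0, 0.0, 0.0], "roll": -0.0}, {"grip": 0.6, "slide": [-0.0, 0.0, 0.0], "roll": -0.0}, {"grip": 0.5, "slide": [-0.0, 0.0, -0.112], "roll": -0.0}, {"grip": 0.5, "slide": [-0.0, 0.0, -0.112], "roll": -0.0}, {"grip": 0.3, "slide": [-0.041, 0.004, -0.202], "roll": -0.0}]
cmd -> [0.3803, -0.0995, 0.25, -3.3]
```

apply_moves --commands '[{"grip":0.6,"slide":[0,0,0],"roll":0},{"grip":0.6,"slide":[0,0,0],"roll":0},{"grip":0.5,"slide":[0,0,0.0],"roll":0},{"grip":0.5,"slide":[0,0,-0.06],"roll":0},{"grip":0.5,"slide":[0,0,-0.112],"roll":0}]'

```text
time_s: 5.3
tcp_pos: [0.421, -0.0975, 0.161]
eef_rot: [180.0, 0.1, -3.3]
contact_force: [1.4, -0.3, -0.9]
gripper_width: 0.0435
```

```bash
cat > meas.py <<'E'
from seg import *
C={'tA':(.602,-.306),'tB':(.598,-.16),'tC':(.59,-.0015),'cA':(.6,.146),'cB':(.6,.308),'b1':(.44,-.0025),'b2':(.691,.073)}
import sys
def meas(keys,cams=("scene","side"),o=None):
    o=o or objs(cams)
    for n in o:
        W=o[n][1]
        for k in keys:
            x,y=C[k]
            zz=(0.024,.045) if k[0]!='b' else (0.02,.036)
            r=.075 if k[0]!='b' else .06
            P=near(W,x,y,r,*zz)
            if k=='b2': P=P[P[:,0]<.725]
            if len(P)>10: print(n,k,len(P),rect(P))
if __name__=="__main__":
    import json
    print(get_state()['tcp_pos'].round(4)); meas(sys.argv[1:])
E
python3 meas.py tA tB tC cA cB b1 b2
echo '[0.4214,-0.0979,0.16,-3.3]' > cmd.json
python3 plan.py .50,-.278,.16,1.2,.62,4 .600,-.278,.12,1.2,.62,1; cp cmd.json /tmp/x; python3 plan.py .600,-.278,.12,1.2,.62,2
```

```text
[ 0.421  -0.0975  0.161 ]
scene tA 213 (604.2, -306.0, 101.6, 63.2, 0.9)
scene tB 235 (599.6, -159.7, 102.7, 62.9, -6.7)
scene tC 166 (591.4, -1.2, 99.5, 61.9, 7.9)
scene cA 810 (601.2, 145.8, 102.4, 62.0, 6.7)
scene cB 799 (590.4, 310.0, 124.3, 62.5, -7.8)
scene b1 256 (442.5, -2.2, 79.2, 32.4, -88.0)
scene b2 451 (693.0, 74.0, 99.8, 30.8, -85.4)
side tA 199 (601.2, -306.6, 103.3, 64.6, 0.4)
side tB 213 (595.9, -160.2, 102.9, 66.7, -7.2)
side tC 19 (546.7, -13.2, 70.6, 32.3, -57.7)
side cA 30 (560.9, 139.1, 62.6, 35.9, 83.1)
side cB 349 (598.7, 306.1, 103.3, 67.5, -9.2)
side b1 197 (437.3, -2.2, 81.3, 30.4, -86.9)
side b2 152 (690.2, 71.1, 96.3, 35.0, -82.5)
WARN need 2
5 [{"grip": 0.62, "slide": [0.089, 0.175, 0.0], "roll": -4.5}, {"grip": 0.62, "slide": [0.089, 0.175, 0.0], "roll": -4.5}, {"grip": 0.62, "slide": [0.089, 0.175, 0.0], "roll": -4.5}, {"grip": 0.62, "slide": [0.089, 0.175, 0.0], "roll": -4.5}, {"grip": 0.62, "slide": [0.189, 0.17, 0.04], "roll": -4.5}]
cmd -> [0.6003, -0.2785, 0.12, 1.2]
2 [{"grip": 0.62, "slide": [-0.0, -0.001, 0.0], "roll": 0.0}, {"grip": 0.62, "slide": [-0.0, -0.001, 0.0], "roll": 0.0}]
cmd -> [0.6003, -0.2775, 0.12, 1.2]
```

apply_moves --commands '[{"grip":0.62,"slide":[0.189,0.17,0.04],"roll":-4.5},{"grip":0.62,"slide":[0.189,0.17,0.04],"roll":-4.5},{"grip":0.62,"slide":[0.189,0.17,0.04],"roll":-4.5},{"grip":0.62,"slide":[0.189,0.17,0.04],"roll":-4.5},{"grip":0.62,"slide":[0.189,0.17,0.04],"roll":-4.5}]'

```text
time_s: 6.02
tcp_pos: [0.6012, -0.2804, 0.1162]
eef_rot: [-180.0, 0.2, 1.1]
contact_force: [-0.7, 0.7, -0.7]
gripper_width: 0.0333
```

```bash
echo '[0.6003,-0.2785,0.12,1.2]' > cmd.json
cat > wl.py <<'E'
# wrist look: save image with overlay of tcp ground projection; measure clouds
from seg import *
import sys
name=sys.argv[1]
s=get_state(); T=s['tcp_pos']; print(T.round(4),s['eef_rot'].round(2),s['time_s'],'w',round(s['gripper_width'],4))
p,d,W,c=cloud("wrist")
q=p.copy()
for z in (0.0,.036):
    u,v=proj(c,np.array([T[0],T[1],z])); cv2.drawMarker(q,(int(u),int(v)),(255,0,0),cv2.MARKER_CROSS,10,1)
cv2.imwrite(f"pics/{name}.png",q[:,:,::-1])
np.savez("w.npz",p=p,W=W)
for a in sys.argv[2:]:
    x,y,r,z0,z1=map(float,a.split(','))
    P=near(W,x,y,r,z0,z1)
    if len(P)>10: print(a,len(P),rect(P),'medz',np.median(P[:,2]).round(4))
E
python3 wl.py wA .602,-.306,.075,.026,.045 .6,-.27,.12,-.01,.012
```

```text
[ 0.6012 -0.2804  0.1162] [-179.97    0.2     1.08] 6.025 w 0.0333
.602,-.306,.075,.026,.045 1730 (601.9, -305.7, 99.5, 62.1, 1.3) medz 0.0363
.6,-.27,.12,-.01,.012 36837 (607.7, -272.3, 233.5, 225.2, 50.3) medz 0.0009
```

View pics/wA.png

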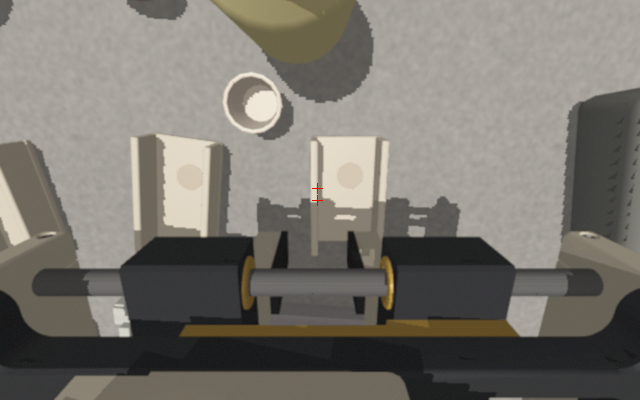

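```bash
python3 plan.py .601,-.2777,.012,1.2,.62,2 .601,-.2777,.012,1.2,.98,3
```

```text
5 [{"grip": 0.62, "slide": [0.001, -0.001, 0.108], "roll": 0.0}, {"grip": 0.62, "slide": [0.001, -0.001, 0.108], "roll": 0.0}, {"grip": 0.98, "slide": [0.001, -0.001, 0.108], "roll": 0.0}, {"grip": 0.98, "slide": [0.001, -0.001, 0.108], "roll": 0.0}, {"grip": 0.98, "slide": [0.001, -0.001, 0.108], "roll": 0.0}]
cmd -> [0.6013, -0.2775, 0.012, 1.2]
```

apply_moves --commands '[{"grip":0.62,"slide":[0.001,-0.001,0.108],"roll":0},{"grip":0.62,"slide":[0.001,-0.001,0.108],"roll":0},{"grip":0.98,"slide":[0.001,-0.001,0.108],"roll":0},{"grip":0.98,"slide":[0.001,-0.001,0.108],"roll":0},{"grip":0.98,"slide":[0.001,-0.001,0.108],"roll":0}]' --grip_force 30

```text
time_s: 6.7
tcp_pos: [0.6016, -0.2767, 0.0128]
eef_rot: [180.0, -0.1, 1.2]
contact_force: [1.2, 0.1, -0.0]
gripper_width: 0.009
```

apply_moves --commands '[{"grip":0.98,"slide":[0,0,0],"roll":0},{"grip":0.98,"slide":[0,0,-0.03],"roll":0},{"grip":0.98,"slide":[0,0,-0.07],"roll":0}]'

```text
time_s: 7.08
tcp_pos: [0.6001, -0.2767, 0.0813]
eef_rot: [-179.9, 0.2, 1.2]
contact_force: [0.6, 0.2, -1.2]
gripper_width: 0.0058
```

```bash
python3 - <<'E'
import json
json.dump([.6013,-.2775,.082,1.2],open('cmd.json','w'))
E
python3 plan.py .55,-.29,.13,0,.98,1 .408,-.3304,.12,-3.3,.98,4
```

```text
WARN need 2
5 [{"grip": 0.98, "slide": [-0.052, 0.011, -0.048], "roll": 1.2}, {"grip": 0.98, "slide": [-0.194, 0.049, -0.038], "roll": 4.5}, {"grip": 0.98, "slide": [-0.194, 0.049, -0.038], "roll": 4.5}, {"grip": 0.98, "slide": [-0.194, 0.049, -0.038], "roll": 4.5}, {"grip": 0.98, "slide": [-0.194, 0.049, -0.038], "roll": 4.5}]
cmd -> [0.4084, -0.3306, 0.12, -3.3]
```

apply_moves --commands '[{"grip":0.98,"slide":[-0.052,0.011,-0.048],"roll":1.2},{"grip":0.98,"slide":[-0.194,0.049,-0.038],"roll":4.5},{"grip":0.98,"slide":[-0.194,0.049,-0.038],"roll":4.5},{"grip":0.98,"slide":[-0.194,0.049,-0.038],"roll":4.5},{"grip":0.98,"slide":[-0.194,0.049,-0.038],"roll":4.5}]'

```text
time_s: 7.7
tcp_pos: [0.4066, -0.3306, 0.1201]
eef_rot: [-180.0, -0.0, -3.4]
contact_force: [0.8, -1.3, -2.1]
gripper_width: 0.0059
```

```bash
python3 wl.py w2; python3 - <<'E'
from fit import *
W=np.load('w.npz')['W']
# look at held trough excluded by z
q=fit_tray(W); print(q[:2].round(4),np.degrees(q[2]).round(2))
E
```

```text
[ 0.4066 -0.3306  0.1201] [-1.7999e+02 -3.0000e-02 -3.4000e+00] 7.7 w 0.0059
[0.4321 0.0471] -3.83
```

View pics/w2.png

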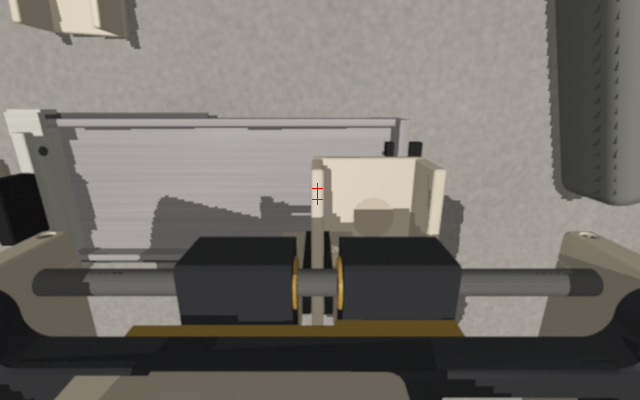

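```bash
cat > tl.py <<'E'
from seg import *
T0=(.413,-.2445,np.radians(-3.3))
def loc(W,T=T0):
    c,s=np.cos(T[2]),np.sin(T[2]); dx=W[...,0]-T[0]; dy=W[...,1]-T[1]
    return np.stack([dx*c+dy*s,-dx*s+dy*c,W[...,2]],-1)
def hist(a,b): 
    h,e=np.histogram(a,bins=b); return [(round(float(x)*1000,1),int(n)) for x,n in zip(e,h) if n>5]
E
python3 - <<'E'
from tl import *
W=np.load('w.npz')['W']; L=loc(W).reshape(-1,3)
k=(np.abs(L[:,2]-.020)<.002)&(L[:,0]>.05)&(L[:,0]<.075)&(L[:,1]<.13)&(L[:,1]>-.14)
Q=L[k]; print('rim top x',hist(Q[:,0],np.arange(.05,.075,.002)))
print('slope deg',np.degrees(np.polyfit(Q[:,1],Q[:,0],1)[0]),len(Q))
k=(np.abs(L[:,2]-.036)<.002)&(L[:,1]<-.13)&(L[:,1]>-.17)&(np.abs(L[:,0])<.065); print('wall y',hist(L[k,1],np.arange(-.17,-.13,.002)))
k=(np.abs(L[:,2]-.041)<.003)&(L[:,1]>.12)&(L[:,1]<.17)&(np.abs(L[:,0])<.065); print('keeper y',hist(L[k,1],np.arange(.12,.17,.002)))
E
```

```text
rim top x [(58.0, 641), (60.0, 861), (62.0, 738)]
slope deg 0.04125037050429465 2246
wall y [(-160.0, 16), (-158.0, 87), (-156.0, 88), (-154.0, 91), (-152.0, 107)]
keeper y [(136.0, 15), (138.0, 433), (140.0, 175), (142.0, 103), (144.0, 107), (146.0, 106), (148.0, 45)]
```

```bash
sed -i 's/^T0=.*/T0=(.412,-.2465,np.radians(-3.3))/' tl.py; python3 plan.py .407,-.331,.05,-3.3,.98,2 .407,-.331,.020,-3.3,.98,2 .407,-.331,.019,-3.3,.98,1
```

```text
5 [{"grip": 0.98, "slide": [-0.001, 0.001, 0.07], "roll": 0.0}, {"grip": 0.98, "slide": [-0.001, 0.001, 0.07], "roll": 0.0}, {"grip": 0.98, "slide": [-0.001, 0.001, 0.1], "roll": 0.0}, {"grip": 0.98, "slide": [-0.001, 0.001, 0.1], "roll": 0.0}, {"grip": 0.98, "slide": [-0.001, 0.001, 0.101], "roll": 0.0}]
cmd -> [0.4073, -0.3315, 0.019, -3.3]
```

apply_moves --commands '[{"grip":0.98,"slide":[-0.001,0.001,0.07],"roll":0},{"grip":0.98,"slide":[-0.001,0.001,0.07],"roll":0},{"grip":0.98,"slide":[-0.001,0.001,0.1],"roll":0},{"grip":0.98,"slide":[-0.001,0.001,0.1],"roll":0},{"grip":0.98,"slide":[-0.001,0.001,0.101],"roll":0}]'

```text
time_s: 8.38
tcp_pos: [0.4082, -0.3312, 0.0198]
eef_rot: [180.0, -0.0, -3.2]
contact_force: [0.4, -0.9, -1.1]
gripper_width: 0.0058
```

apply_moves --commands '[{"grip":0.66,"slide":[0,0,0],"roll":0},{"grip":0.66,"slide":[0,0,0],"roll":0},{"grip":0.66,"slide":[0,0,0],"roll":0},{"grip":0.66,"slide":[0,0,-0.05],"roll":0},{"grip":0.66,"slide":[0,0,-0.101],"roll":0}]'

```text
time_s: 9.0
tcp_pos: [0.4067, -0.331, 0.1205]
eef_rot: [-180.0, 0.1, -3.3]
contact_force: [1.8, -0.6, 0.6]
gripper_width: 0.0295
```

```bash
echo '[0.4073,-0.3315,0.12,-3.3]' > cmd.json; python3 - <<'E'
from tl import *
p,d,W,c=cloud("wrist"); cv2.imwrite("pics/w3.png",p[:,:,::-1])
L=loc(W).reshape(-1,3)
k=(np.abs(L[:,2]-.042)<.004)&(np.abs(L[:,0])<.065)&(L[:,1]>-.148)&(L[:,1]<.1)
print(rect(L[k]),np.median(L[k,2]))
E
```

```text
(1.4, -113.0, 99.0, 62.2, -0.0) 0.04231757714141962
```

View pics/w3.png

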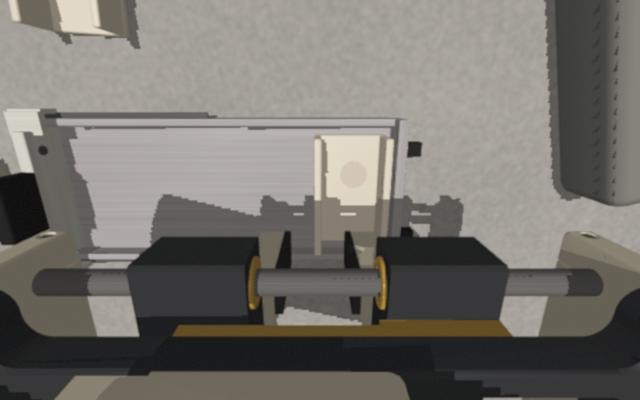

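```bash
python3 plan.py .601,-.132,.12,-7,.62,5
```

```text
5 [{"grip": 0.62, "slide": [0.182, -0.21, 0.0], "roll": 3.7}, {"grip": 0.62, "slide": [0.182, -0.21, 0.0], "roll": 3.7}, {"grip": 0.62, "slide": [0.182, -0.21, 0.0], "roll": 3.7}, {"grip": 0.62, "slide": [0.182, -0.21, 0.0], "roll": 3.7}, {"grip": 0.62, "slide": [0.182, -0.21, 0.0], "roll": 3.7}]
cmd -> [0.6011, -0.1323, 0.12, -7.0]
```

apply_moves --commands '[{"grip":0.62,"slide":[0.182,-0.21,0],"roll":3.7},{"grip":0.62,"slide":[0.182,-0.21,0],"roll":3.7},{"grip":0.62,"slide":[0.182,-0.21,0],"roll":3.7},{"grip":0.62,"slide":[0.182,-0.21,0],"roll":3.7},{"grip":0.62,"slide":[0.182,-0.21,0],"roll":3.7}]'

```text
time_s: 9.68
tcp_pos: [0.603, -0.1295, 0.1195]
eef_rot: [-180.0, -0.0, -6.9]
contact_force: [-1.4, -0.4, -0.4]
gripper_width: 0.0331
```

```bash
python3 wl.py wB .598,-.16,.075,.026,.045
```

```text
[ 0.603  -0.1295  0.1195] [-1.80e+02 -3.00e-02 -6.86e+00] 9.675 w 0.0331
.598,-.16,.075,.026,.045 1712 (598.1, -159.7, 99.7, 61.4, -6.8) medz 0.0363
```

apply_moves --commands '[{"grip":0.62,"slide":[0,0,0.108],"roll":0},{"grip":0.62,"slide":[0,0,0.108],"roll":0},{"grip":0.98,"slide":[0,0,0.108],"roll":0},{"grip":0.98,"slide":[0,0,0.108],"roll":0},{"grip":0.98,"slide":[0,0,0.108],"roll":0}]'

```text
time_s: 10.35
tcp_pos: [0.6012, -0.1322, 0.0124]
eef_rot: [-180.0, -0.1, -7.0]
contact_force: [-0.6, 0.4, 0.5]
gripper_width: 0.009
```

apply_moves --commands '[{"grip":0.98,"slide":[0,0,0],"roll":0},{"grip":0.98,"slide":[0,0,-0.03],"roll":0},{"grip":0.98,"slide":[0,0,-0.09],"roll":0},{"grip":0.98,"slide":[0,0,-0.108],"roll":0}]'

```text
time_s: 10.85
tcp_pos: [0.603, -0.1319, 0.124]
eef_rot: [-180.0, -0.4, -7.0]
contact_force: [0.4, 0.7, -2.2]
gripper_width: 0.0056
```

```bash
python3 - <<'E'
import numpy as np
def w(X,Y,T=(.412,-.2465,-3.3)):
    a=np.radians(T[2]);return (T[0]+X*np.cos(a)-Y*np.sin(a),T[1]+X*np.sin(a)+Y*np.cos(a))
for y in(-.036+.028,.041+.028,-.0815,.0095): print(y,np.round(w(0,y),4))
E
```

```text
-0.007999999999999997 [ 0.4115 -0.2545]
0.069 [ 0.416  -0.1776]
-0.0815 [ 0.4073 -0.3279]
0.0095 [ 0.4125 -0.237 ]
```

```bash
python3 plan.py .4112,-.2545,.12,-3.3,.98,5;python3 plan.py .4112,-.2545,.05,-3.3,.98,2 .4112,-.2545,.019,-3.3,.98,3
```

```text
5 [{"grip": 0.98, "slide": [-0.174, 0.144, 0.0], "roll": -3.7}, {"grip": 0.98, "slide": [-0.174, 0.144, 0.0], "roll": -3.7}, {"grip": 0.98, "slide": [-0.174, 0.144, 0.0], "roll": -3.7}, {"grip": 0.98, "slide": [-0.174, 0.144, 0.0], "roll": -3.7}, {"grip": 0.98, "slide": [-0.174, 0.144, 0.0], "roll": -3.7}]
cmd -> [0.4108, -0.254, 0.12, -3.3]
5 [{"grip": 0.98, "slide": [0.0, 0.0, 0.07], "roll": 0.0}, {"grip": 0.98, "slide": [0.0, 0.0, 0.07], "roll": 0.0}, {"grip": 0.98, "slide": [0.0, 0.0, 0.101], "roll": 0.0}, {"grip": 0.98, "slide": [0.0, 0.0, 0.101], "roll": 0.0}, {"grip": 0.98, "slide": [0.0, 0.0, 0.101], "roll": 0.0}]
cmd -> [0.4108, -0.254, 0.019, -3.3]
```

apply_moves --commands '[{"grip":0.98,"slide":[-0.174,0.144,0],"roll":-3.7},{"grip":0.98,"slide":[-0.174,0.144,0],"roll":-3.7},{"grip":0.98,"slide":[-0.174,0.144,0],"roll":-3.7},{"grip":0.98,"slide":[-0.174,0.144,0],"roll":-3.7},{"grip":0.98,"slide":[-0.174,0.144,0],"roll":-3.7}]'

```text
time_s: 11.48
tcp_pos: [0.4082, -0.2545, 0.12]
eef_rot: [-180.0, -0.0, -3.4]
contact_force: [0.3, 0.3, -0.7]
gripper_width: 0.006
```

apply_moves --commands '[{"grip":0.98,"slide":[0,0,0.07],"roll":0},{"grip":0.98,"slide":[0,0,0.07],"roll":0},{"grip":0.98,"slide":[0,0,0.101],"roll":0},{"grip":0.98,"slide":[0,0,0.101],"roll":0},{"grip":0.98,"slide":[0,0,0.101],"roll":0}]'

```text
time_s: 12.1
tcp_pos: [0.4115, -0.2536, 0.0198]
eef_rot: [180.0, -0.0, -3.3]
contact_force: [-0.5, -0.1, -0.7]
gripper_width: 0.0055
```

apply_moves --commands '[{"grip":0.66,"slide":[0,0,0],"roll":0},{"grip":0.66,"slide":[0,0,0],"roll":0},{"grip":0.66,"slide":[0,0,0],"roll":0},{"grip":0.66,"slide":[0,0,-0.05],"roll":0},{"grip":0.66,"slide":[0,0,-0.101],"roll":0}]'

```text
time_s: 12.72
tcp_pos: [0.4101, -0.2536, 0.1205]
eef_rot: [-180.0, 0.1, -3.3]
contact_force: [0.6, -0.5, 0.1]
gripper_width: 0.0297
```

```bash
echo '[0.4108,-0.254,0.12,-3.3]' > cmd.json; cat > trayw.py <<'E'
from tl import *
import sys
print(get_state()['tcp_pos'].round(4))
p,d,W,c=cloud("wrist"); cv2.imwrite(f"pics/{sys.argv[1]}.png",p[:,:,::-1])
L=loc(W)
for a in sys.argv[2:]:
    y0,y1,z0,z1=map(float,a.split(','))
    k=(L[...,2]>z0)&(L[...,2]<z1)&(np.abs(L[...,0])<.068)&(L[...,1]>y0)&(L[...,1]<y1)
    if k.sum()>10: print(a,k.sum(),rect(L[k]),np.median(L[k][:,2]).round(4))
E
python3 trayw.py w4 -.148,-.076,.038,.047 -.074,.01,.038,.047
python3 plan.py .595,.026,.13,7.5,.62,5
```

```text
[ 0.4101 -0.2536  0.1205]
-.148,-.076,.038,.047 1808 (8.7, -114.4, 84.5, 66.1, 0.1) 0.0422
-.074,.01,.038,.047 1701 (1.4, -35.4, 99.2, 61.9, -0.1) 0.0423
WARN need 6
5 [{"grip": 0.62, "slide": [0.168, -0.29, -0.01], "roll": -10.8}, {"grip": 0.62, "slide": [0.168, -0.29, -0.01], "roll": -10.8}, {"grip": 0.62, "slide": [0.168, -0.29, -0.01], "roll": -10.8}, {"grip": 0.62, "slide": [0.168, -0.29, -0.01], "roll": -10.8}, {"grip": 0.62, "slide": [0.168, -0.29, -0.01], "roll": -10.8}]
cmd -> [0.5952, 0.0258, 0.13, 7.5]
```

```bash
echo '[0.4108,-0.254,0.12,-3.3]' > cmd.json; python3 plan.py .53,-.05,.13,2,.62,4; python3 plan.py .5865,.0263,.12,7.5,.62,2
```

```text
4 [{"grip": 0.62, "slide": [0.107, -0.211, -0.01], "roll": -5.3}, {"grip": 0.62, "slide": [0.107, -0.211, -0.01], "roll": -5.3}, {"grip": 0.62, "slide": [0.107, -0.211, -0.01], "roll": -5.3}, {"grip": 0.62, "slide": [0.107, -0.211, -0.01], "roll": -5.3}]
cmd -> [0.5298, -0.0495, 0.13, 2.0]
2 [{"grip": 0.62, "slide": [0.059, -0.074, 0.01], "roll": -5.5}, {"grip": 0.62, "slide": [0.059, -0.074, 0.01], "roll": -5.5}]
cmd -> [0.5862, 0.0265, 0.12, 7.5]
```

apply_moves --commands '[{"grip":0.62,"slide":[0.107,-0.211,-0.01],"roll":-5.3},{"grip":0.62,"slide":[0.107,-0.211,-0.01],"roll":-5.3},{"grip":0.62,"slide":[0.107,-0.211,-0.01],"roll":-5.3},{"grip":0.62,"slide":[0.107,-0.211,-0.01],"roll":-5.3}]'

```text
time_s: 13.28
tcp_pos: [0.5307, -0.047, 0.13]
eef_rot: [-180.0, -0.0, 2.1]
contact_force: [1.0, -0.1, -0.6]
gripper_width: 0.0334
```

apply_moves --commands '[{"grip":0.62,"slide":[0.059,-0.074,0.01],"roll":-5.5},{"grip":0.62,"slide":[0.059,-0.074,0.01],"roll":-5.5},{"grip":0.62,"slide":[0.059,-0.074,0.01],"roll":-5.5}]'

```text
time_s: 13.65
tcp_pos: [0.5869, 0.0287, 0.1188]
eef_rot: [180.0, 0.0, 7.6]
contact_force: [-0.4, -0.4, -0.6]
gripper_width: 0.0332
```

```bash
python3 wl.py wC .59,-.0015,.075,.026,.045
```

```text
[0.5869 0.0287 0.1188] [1.7999e+02 5.0000e-02 7.6400e+00] 13.65 w 0.0332
.59,-.0015,.075,.026,.045 1737 (589.6, -0.5, 99.7, 62.0, 8.0) medz 0.0363
```

View pics/wC.png

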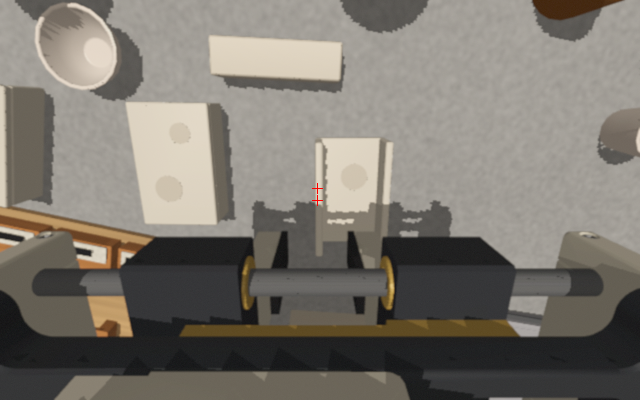

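apply_moves --commands '[{"grip":0.62,"slide":[0,-0.001,0.108],"roll":-0.5},{"grip":0.62,"slide":[0,-0.001,0.108],"roll":-0.5},{"grip":0.98,"slide":[0,-0.001,0.108],"roll":-0.5},{"grip":0.98,"slide":[0,-0.001,0.108],"roll":-0.5},{"grip":0.98,"slide":[0,-0.001,0.108],"roll":-0.5}]'

```text
time_s: 14.32
tcp_pos: [0.5864, 0.0277, 0.013]
eef_rot: [-180.0, -0.1, 8.0]
contact_force: [-0.1, -0.7, 0.7]
gripper_width: 0.0086
```

apply_moves --commands '[{"grip":0.98,"slide":[0,0,0],"roll":0},{"grip":0.98,"slide":[0,0,-0.03],"roll":0},{"grip":0.98,"slide":[0,0,-0.09],"roll":0},{"grip":0.98,"slide":[0,0,-0.128],"roll":0}]'

```text
time_s: 14.82
tcp_pos: [0.5865, 0.0281, 0.1426]
eef_rot: [-180.0, -0.2, 8.0]
contact_force: [0.6, 0.6, -1.7]
gripper_width: 0.0057
```

```bash
echo '[0.5863,0.0275,0.14,8.0]' > cmd.json; python3 plan.py .4160,-.1776,.13,-3.3,.98,5; python3 plan.py .4160,-.1776,.05,-3.3,.98,2 .4160,-.1776,.019,-3.3,.98,3
```

```text
5 [{"grip": 0.98, "slide": [-0.197, 0.179, 0.01], "roll": 11.3}, {"grip": 0.98, "slide": [-0.197, 0.179, 0.01], "roll": 11.3}, {"grip": 0.98, "slide": [-0.197, 0.179, 0.01], "roll": 11.3}, {"grip": 0.98, "slide": [-0.197, 0.179, 0.01], "roll": 11.3}, {"grip": 0.98, "slide": [-0.197, 0.179, 0.01], "roll": 11.3}]
cmd -> [0.4161, -0.1772, 0.13, -3.3]
5 [{"grip": 0.98, "slide": [-0.0, 0.0, 0.08], "roll": -0.0}, {"grip": 0.98, "slide": [-0.0, 0.0, 0.08], "roll": -0.0}, {"grip": 0.98, "slide": [-0.0, 0.0, 0.111], "roll": -0.0}, {"grip": 0.98, "slide": [-0.0, 0.0, 0.111], "roll": -0.0}, {"grip": 0.98, "slide": [-0.0, 0.0, 0.111], "roll": -0.0}]
cmd -> [0.4161, -0.1772, 0.019, -3.3]
```

apply_moves --commands '[{"grip":0.98,"slide":[-0.197,0.179,0.01],"roll":11.3},{"grip":0.98,"slide":[-0.197,0.179,0.01],"roll":11.3},{"grip":0.98,"slide":[-0.197,0.179,0.01],"roll":11.3},{"grip":0.98,"slide":[-0.197,0.179,0.01],"roll":11.3},{"grip":0.98,"slide":[-0.197,0.179,0.01],"roll":11.3}]'

```text
time_s: 15.45
tcp_pos: [0.4127, -0.1785, 0.1297]
eef_rot: [-180.0, 0.0, -3.5]
contact_force: [1.1, -0.0, -1.4]
gripper_width: 0.0058
```

apply_moves --commands '[{"grip":0.98,"slide":[0,0,0.08],"roll":0},{"grip":0.98,"slide":[0,0,0.08],"roll":0},{"grip":0.98,"slide":[0,0,0.111],"roll":0},{"grip":0.98,"slide":[0,0,0.111],"roll":0},{"grip":0.98,"slide":[0,0,0.111],"roll":0}]'

```text
time_s: 16.08
tcp_pos: [0.4161, -0.1767, 0.0189]
eef_rot: [-180.0, -0.0, -3.3]
contact_force: [0.2, -0.1, -1.0]
gripper_width: 0.0061
```

apply_moves --commands '[{"grip":0.66,"slide":[0,0,0],"roll":0},{"grip":0.66,"slide":[0,0,0],"roll":0},{"grip":0.66,"slide":[0,0,0],"roll":0},{"grip":0.66,"slide":[0,0,-0.05],"roll":0},{"grip":0.66,"slide":[0,0,-0.111],"roll":0}]'

```text
time_s: 16.7
tcp_pos: [0.4148, -0.1769, 0.1302]
eef_rot: [180.0, 0.2, -3.3]
contact_force: [1.4, 0.3, -0.6]
gripper_width: 0.0298
```

```bash
echo '[0.4161,-0.1772,0.13,-3.3]' > cmd.json
python3 trayw.py w5 .003,.08,.038,.047 -.074,.001,.038,.047
python3 meas.py cA cB b1 b2; python3 plan.py .48,0.0,.15,2,.1,5;python3 plan.py .6,.146,.13,7,.1,5
```

```text
[ 0.4148 -0.1769  0.1302]
.003,.08,.038,.047 1563 (0.2, 41.6, 99.4, 61.8, -0.1) 0.0424
-.074,.001,.038,.047 1730 (7.1, -35.0, 87.5, 62.8, 0.1) 0.0422
[ 0.4193 -0.1777  0.1388]
scene cA 808 (601.8, 145.9, 102.9, 62.0, 7.3)
scene cB 807 (589.8, 310.1, 126.1, 62.5, -8.1)
scene b1 250 (442.4, -2.3, 79.3, 32.1, -87.4)
scene b2 447 (693.7, 74.2, 99.9, 30.3, -84.9)
side cA 390 (597.7, 145.0, 104.5, 65.6, 5.3)
side cB 352 (598.2, 309.8, 101.6, 71.7, -9.1)
side b1 208 (437.8, -2.3, 82.5, 31.5, -88.3)
5 [{"grip": 0.1, "slide": [0.054, -0.181, -0.02], "roll": -5.3}, {"grip": 0.1, "slide": [0.054, -0.181, -0.02], "roll": -5.3}, {"grip": 0.1, "slide": [0.054, -0.181, -0.02], "roll": -5.3}, {"grip": 0.1, "slide": [0.054, -0.181, -0.02], "roll": -5.3}, {"grip": 0.1, "slide": [0.054, -0.181, -0.02], "roll": -5.3}]
cmd -> [0.4804, 0.0004, 0.15, 2.0]
5 [{"grip": 0.1, "slide": [0.125, -0.141, 0.02], "roll": -5.0}, {"grip": 0.1, "slide": [0.125, -0.141, 0.02], "roll": -5.0}, {"grip": 0.1, "slide": [0.125, -0.141, 0.02], "roll": -5.0}, {"grip": 0.1, "slide": [0.125, -0.141, 0.02], "roll": -5.0}, {"grip": 0.1, "slide": [0.125, -0.141, 0.02], "roll": -5.0}]
cmd -> [0.6004, 0.1457, 0.13, 7.0]
```

View pics/w5.png

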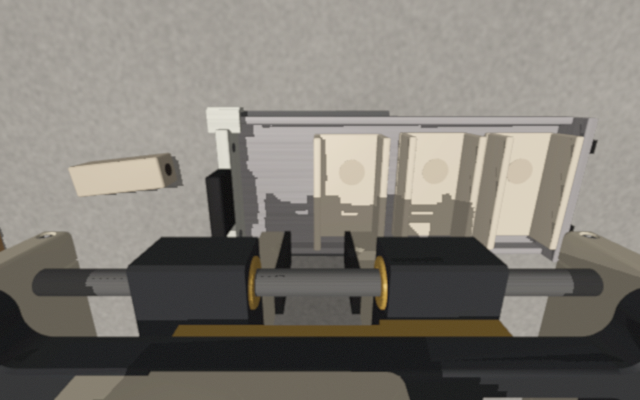

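apply_moves --commands '[{"grip":0.1,"slide":[0.054,-0.181,-0.02],"roll":-5.3},{"grip":0.1,"slide":[0.054,-0.181,-0.02],"roll":-5.3},{"grip":0.1,"slide":[0.054,-0.181,-0.02],"roll":-5.3},{"grip":0.1,"slide":[0.054,-0.181,-0.02],"roll":-5.3},{"grip":0.1,"slide":[0.054,-0.181,-0.02],"roll":-5.3}]'

```text
time_s: 17.48
tcp_pos: [0.4794, 0.001, 0.1487]
eef_rot: [180.0, 0.1, 2.1]
contact_force: [-0.2, 0.3, -0.5]
gripper_width: 0.0741
```

apply_moves --commands '[{"grip":0.1,"slide":[0.125,-0.141,0.02],"roll":-5},{"grip":0.1,"slide":[0.125,-0.141,0.02],"roll":-5},{"grip":0.1,"slide":[0.125,-0.141,0.02],"roll":-5},{"grip":0.1,"slide":[0.125,-0.141,0.02],"roll":-5},{"grip":0.1,"slide":[0.125,-0.141,0.02],"roll":-5}]'

```text
time_s: 18.1
tcp_pos: [0.5993, 0.1446, 0.1284]
eef_rot: [180.0, 0.1, 6.9]
contact_force: [-0.8, -0.5, -0.1]
gripper_width: 0.0791
```

```bash
python3 wl.py wcA .6,.146,.075,.030,.042 .695,.076,.07,.022,.034
```

```text
[0.5993 0.1446 0.1284] [1.7995e+02 1.4000e-01 6.9400e+00] 18.1 w 0.0791
.6,.146,.075,.030,.042 7987 (599.7, 147.0, 100.5, 62.1, 6.9) medz 0.0366
.695,.076,.07,.022,.034 4479 (681.3, 76.7, 106.2, 48.8, -84.8) medz 0.0284
```

View pics/wcA.png

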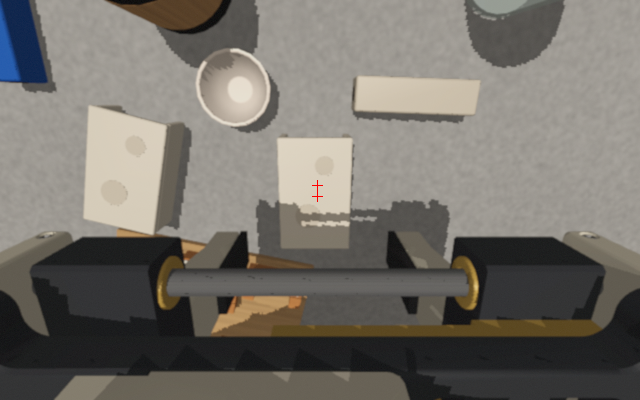

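apply_moves --commands '[{"grip":0.1,"slide":[0,-0.001,0.06],"roll":0},{"grip":0.1,"slide":[0,-0.001,0.115],"roll":0},{"grip":0.4,"slide":[0,-0.001,0.115],"roll":0},{"grip":0.4,"slide":[0,-0.001,0.115],"roll":0},{"grip":0.4,"slide":[0,-0.001,0.115],"roll":0}]' --grip_force 30

```text
time_s: 18.77
tcp_pos: [0.6014, 0.1475, 0.0174]
eef_rot: [-179.9, -0.2, 7.0]
contact_force: [0.5, -0.3, -1.4]
gripper_width: 0.0619
```

apply_moves --commands '[{"grip":0.4,"slide":[0,0,0],"roll":0},{"grip":0.4,"slide":[0,0,-0.03],"roll":0},{"grip":0.4,"slide":[0,0,-0.09],"roll":0},{"grip":0.4,"slide":[0,0,-0.135],"roll":0}]'

```text
time_s: 19.27
tcp_pos: [0.6005, 0.1474, 0.1532]
eef_rot: [-179.9, -0.2, 7.0]
contact_force: [0.9, 0.3, -1.1]
gripper_width: 0.0621
```

```bash
echo '[0.6003,0.1467,0.15,7.0]' > cmd.json; python3 - <<'E'
import numpy as np
def w(X,Y,T=(.412,-.2465,-3.3)):
    a=np.radians(T[2]);return (T[0]+X*np.cos(a)-Y*np.sin(a),T[1]+X*np.sin(a)+Y*np.cos(a))
t1,t2,t3=-.113,-.0352,.0416
for y in((t1+t2)/2-.007,(t2+t3)/2+.007): print(y,np.round(w(0.0005,y),4))
E
python3 plan.py .50,-.10,.16,2,.4,5
```

```text
-0.0811 [ 0.4078 -0.3275]
0.010199999999999997 [ 0.4131 -0.2363]
5 [{"grip": 0.4, "slide": [-0.13, 0.233, -0.01], "roll": 5.0}, {"grip": 0.4, "slide": [-0.13, 0.233, -0.01], "roll": 5.0}, {"grip": 0.4, "slide": [-0.13, 0.233, -0.01], "roll": 5.0}, {"grip": 0.4, "slide": [-0.13, 0.233, -0.01], "roll": 5.0}, {"grip": 0.4, "slide": [-0.13, 0.233, -0.01], "roll": 5.0}]
cmd -> [0.4997, -0.1004, 0.16, 2.0]
```

```bash
python3 plan.py .4078,-.3275,.12,-3.3,.4,5; python3 plan.py .4078,-.3275,.06,-3.3,.4,1 .4078,-.3275,.028,-3.3,.4,3 
```

```text
5 [{"grip": 0.4, "slide": [-0.1, 0.224, 0.04], "roll": 5.3}, {"grip": 0.4, "slide": [-0.1, 0.224, 0.04], "roll": 5.3}, {"grip": 0.4, "slide": [-0.1, 0.224, 0.04], "roll": 5.3}, {"grip": 0.4, "slide": [-0.1, 0.224, 0.04], "roll": 5.3}, {"grip": 0.4, "slide": [-0.1, 0.224, 0.04], "roll": 5.3}]
cmd -> [0.4075, -0.3278, 0.12, -3.3]
4 [{"grip": 0.4, "slide": [0.0, -0.0, 0.06], "roll": 0.0}, {"grip": 0.4, "slide": [0.0, -0.0, 0.092], "roll": 0.0}, {"grip": 0.4, "slide": [0.0, -0.0, 0.092], "roll": 0.0}, {"grip": 0.4, "slide": [0.0, -0.0, 0.092], "roll": 0.0}]
cmd -> [0.4075, -0.3278, 0.028, -3.3]
```

apply_moves --commands '[{"grip":0.4,"slide":[-0.13,0.233,-0.01],"roll":5},{"grip":0.4,"slide":[-0.13,0.233,-0.01],"roll":5},{"grip":0.4,"slide":[-0.13,0.233,-0.01],"roll":5},{"grip":0.4,"slide":[-0.13,0.233,-0.01],"roll":5},{"grip":0.4,"slide":[-0.13,0.233,-0.01],"roll":5}]'

```text
time_s: 19.9
tcp_pos: [0.4977, -0.1024, 0.1609]
eef_rot: [-180.0, -0.1, 1.9]
contact_force: [0.4, 1.0, -1.1]
gripper_width: 0.0617
```

apply_moves --commands '[{"grip":0.4,"slide":[-0.1,0.224,0.04],"roll":5.3},{"grip":0.4,"slide":[-0.1,0.224,0.04],"roll":5.3},{"grip":0.4,"slide":[-0.1,0.224,0.04],"roll":5.3},{"grip":0.4,"slide":[-0.1,0.224,0.04],"roll":5.3},{"grip":0.4,"slide":[-0.1,0.224,0.04],"roll":5.3}]'

```text
time_s: 20.52
tcp_pos: [0.4055, -0.3301, 0.1192]
eef_rot: [-180.0, 0.0, -3.6]
contact_force: [0.7, -0.6, -0.6]
gripper_width: 0.0619
```

```bash
python3 trayw.py w6 -.148,.08,.038,.048 -.16,.0,.09,.16
```

```text
[ 0.4055 -0.3301  0.1192]
-.148,.08,.038,.048 3976 (7.8, -35.2, 217.6, 86.2, -89.9) 0.0422
-.16,.0,.09,.16 18796 (3.2, -84.0, 97.4, 87.9, 89.4) 0.1385
```

View pics/w6.png

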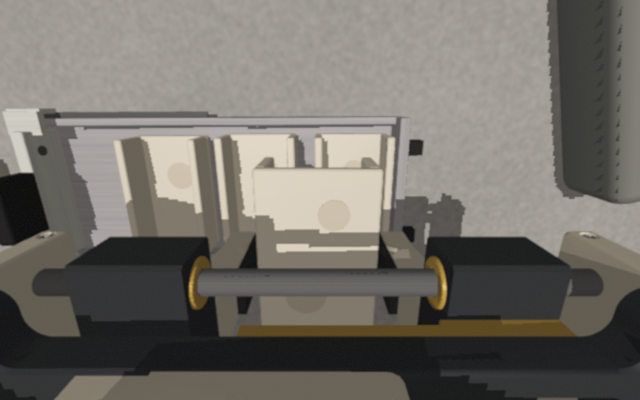

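apply_moves --commands '[{"grip":0.4,"slide":[0,0,0],"roll":0},{"grip":0.4,"slide":[0,0,0.05],"roll":0},{"grip":0.4,"slide":[0,0,0.08],"roll":0},{"grip":0.4,"slide":[0,0,0.092],"roll":0},{"grip":0.4,"slide":[0,0,0.092],"roll":0}]'

```text
time_s: 21.2
tcp_pos: [0.4086, -0.3265, 0.0281]
eef_rot: [180.0, -0.0, -3.1]
contact_force: [0.9, -0.6, -2.2]
gripper_width: 0.0618
```

apply_moves --commands '[{"grip":0.23,"slide":[0,0,0],"roll":0},{"grip":0.23,"slide":[0,0,0],"roll":0},{"grip":0.23,"slide":[0,0,-0.03],"roll":0},{"grip":0.23,"slide":[0,0,-0.08],"roll":0},{"grip":0.23,"slide":[0,0,-0.122],"roll":0}]'

```text
time_s: 21.82
tcp_pos: [0.4076, -0.3276, 0.1519]
eef_rot: [180.0, -0.1, -3.3]
contact_force: [0.8, 0.2, -0.8]
gripper_width: 0.0678
```

```bash
echo '[0.4075,-0.3278,0.15,-3.3]' > cmd.json; python3 trayw.py w7 -.148,-.045,.044,.053  .003,.08,.038,.0435; python3 meas.py cB b1 b2; python3 plan.py .50,-.1,.17,-3.3,.1,5;python3 plan.py .57,.16,.16,-8,.1,5; python3 plan.py .6,.3085,.13,-8,.1,4
```

```text
[ 0.4076 -0.3276  0.1519]
-.148,-.045,.044,.053 7343 (-0.6, -95.5, 100.0, 92.3, -0.2) 0.0486
.003,.08,.038,.0435 1566 (-0.0, 41.9, 99.1, 63.3, 0.2) 0.0421
[ 0.4101 -0.3291  0.1575]
scene cB 804 (589.8, 310.3, 126.5, 63.4, -7.9)
scene b1 249 (442.4, -2.1, 79.1, 32.2, -88.8)
scene b2 446 (693.6, 73.9, 99.5, 30.8, -84.2)
side cB 347 (598.6, 307.1, 100.6, 69.1, -8.0)
side b1 201 (438.1, -2.3, 82.8, 30.6, -84.1)
side b2 192 (689.6, 71.8, 102.4, 32.8, -85.2)
5 [{"grip": 0.1, "slide": [0.079, -0.233, -0.02], "roll": 0.0}, {"grip": 0.1, "slide": [0.079, -0.233, -0.02], "roll": 0.0}, {"grip": 0.1, "slide": [0.079, -0.233, -0.02], "roll": 0.0}, {"grip": 0.1, "slide": [0.079, -0.233, -0.02], "roll": 0.0}, {"grip": 0.1, "slide": [0.079, -0.233, -0.02], "roll": 0.0}]
cmd -> [0.4998, -0.0997, 0.17, -3.3]
5 [{"grip": 0.1, "slide": [0.055, -0.263, 0.01], "roll": 4.7}, {"grip": 0.1, "slide": [0.055, -0.263, 0.01], "roll": 4.7}, {"grip": 0.1, "slide": [0.055, -0.263, 0.01], "roll": 4.7}, {"grip": 0.1, "slide": [0.055, -0.263, 0.01], "roll": 4.7}, {"grip": 0.1, "slide": [0.055, -0.263, 0.01], "roll": 4.7}]
cmd -> [0.5698, 0.1597, 0.16, -8.0]
4 [{"grip": 0.1, "slide": [0.009, -0.152, 0.03], "roll": 0.0}, {"grip": 0.1, "slide": [0.009, -0.152, 0.03], "roll": 0.0}, {"grip": 0.1, "slide": [0.009, -0.152, 0.03], "roll": 0.0}, {"grip": 0.1, "slide": [0.009, -0.152, 0.03], "roll": 0.0}]
cmd -> [0.5999, 0.3089, 0.13, -8.0]
```

View pics/w7.png

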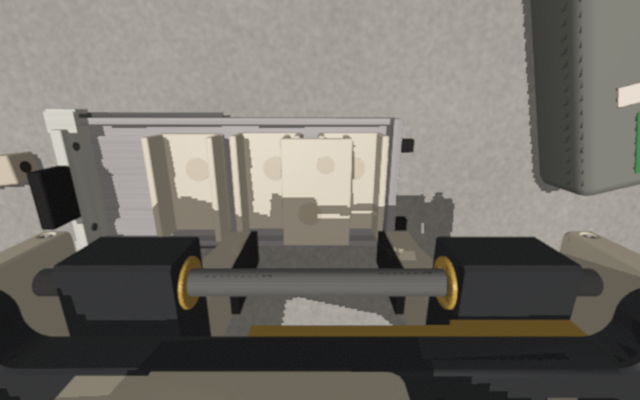

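apply_moves --commands '[{"grip":0.1,"slide":[0.079,-0.233,-0.02],"roll":0},{"grip":0.1,"slide":[0.079,-0.233,-0.02],"roll":0},{"grip":0.1,"slide":[0.079,-0.233,-0.02],"roll":0},{"grip":0.1,"slide":[0.079,-0.233,-0.02],"roll":0},{"grip":0.1,"slide":[0.079,-0.233,-0.02],"roll":0}]'

```text
time_s: 22.6
tcp_pos: [0.5007, -0.0961, 0.1691]
eef_rot: [-180.0, -0.0, -3.0]
contact_force: [0.4, -0.4, -0.9]
gripper_width: 0.0788
```

apply_moves --commands '[{"grip":0.1,"slide":[0.055,-0.263,0.01],"roll":4.7},{"grip":0.1,"slide":[0.055,-0.263,0.01],"roll":4.7},{"grip":0.1,"slide":[0.055,-0.263,0.01],"roll":4.7},{"grip":0.1,"slide":[0.055,-0.263,0.01],"roll":4.7},{"grip":0.1,"slide":[0.055,-0.263,0.01],"roll":4.7}]'

```text
time_s: 23.22
tcp_pos: [0.5696, 0.1622, 0.1581]
eef_rot: [179.9, 0.1, -7.9]
contact_force: [-0.8, 0.5, -0.1]
gripper_width: 0.079
```

apply_moves --commands '[{"grip":0.1,"slide":[0.009,-0.152,0.03],"roll":0},{"grip":0.1,"slide":[0.009,-0.152,0.03],"roll":0},{"grip":0.1,"slide":[0.009,-0.152,0.03],"roll":0},{"grip":0.1,"slide":[0.009,-0.152,0.03],"roll":0}]'

```text
time_s: 23.72
tcp_pos: [0.5992, 0.3097, 0.1276]
eef_rot: [179.9, 0.1, -7.9]
contact_force: [0.1, 0.4, -0.0]
gripper_width: 0.0787
```

```bash
python3 wl.py wcB .598,.308,.075,.032,.042
```

```text
[0.5992 0.3097 0.1276] [ 1.7988e+02  1.1000e-01 -7.9300e+00] 23.725 w 0.0787
.598,.308,.075,.032,.042 7971 (599.8, 309.5, 99.2, 62.1, -7.9) medz 0.0366
```

View pics/wcB.png

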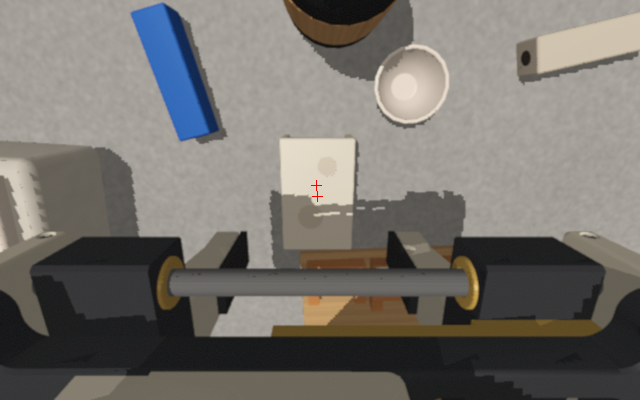

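Aligned on the ceramic cap (px 317,190). Descend, grip and lift.

apply_moves --commands '[{"grip":0.1,"slide":[0,0,0.06],"roll":0},{"grip":0.1,"slide":[0,0,0.115],"roll":0},{"grip":0.4,"slide":[0,0,0.115],"roll":0},{"grip":0.4,"slide":[0,0,0.115],"roll":0},{"grip":0.4,"slide":[0,0,0.115],"roll":0}]'

```text
time_s: 24.4
tcp_pos: [0.601, 0.31, 0.0176]
eef_rot: [-179.8, -0.2, -8.0]
contact_force: [-0.6, 0.7, -2.2]
gripper_width: 0.062
```

apply_moves --commands '[{"grip":0.4,"slide":[0,0,0],"roll":0},{"grip":0.4,"slide":[0,0,-0.03],"roll":0},{"grip":0.4,"slide":[0,0,-0.09],"roll":0},{"grip":0.4,"slide":[0,0,-0.145],"roll":0}]'

```text
time_s: 24.9
tcp_pos: [0.5994, 0.3094, 0.1622]
eef_rot: [-180.0, -0.0, -8.0]
contact_force: [0.0, 1.6, -1.8]
gripper_width: 0.0616
```

```bash
echo '[0.5999,0.3089,0.16,-8.0]' > cmd.json; python3 plan.py .53,.03,.16,-5,.4,5;python3 plan.py .4131,-.2363,.12,-3.3,.4,5
```

```text
5 [{"grip": 0.4, "slide": [-0.03, 0.286, 0.0], "roll": -3.0}, {"grip": 0.4, "slide": [-0.03, 0.286, 0.0], "roll": -3.0}, {"grip": 0.4, "slide": [-0.03, 0.286, 0.0], "roll": -3.0}, {"grip": 0.4, "slide": [-0.03, 0.286, 0.0], "roll": -3.0}, {"grip": 0.4, "slide": [-0.03, 0.286, 0.0], "roll": -3.0}]
cmd -> [0.5304, 0.0299, 0.16, -5.0]
5 [{"grip": 0.4, "slide": [-0.094, 0.275, 0.04], "roll": -1.7}, {"grip": 0.4, "slide": [-0.094, 0.275, 0.04], "roll": -1.7}, {"grip": 0.4, "slide": [-0.094, 0.275, 0.04], "roll": -1.7}, {"grip": 0.4, "slide": [-0.094, 0.275, 0.04], "roll": -1.7}, {"grip": 0.4, "slide": [-0.094, 0.275, 0.04], "roll": -1.7}]
cmd -> [0.4128, -0.2359, 0.12, -3.3]
```

apply_moves --commands '[{"grip":0.4,"slide":[-0.03,0.286,0],"roll":-3},{"grip":0.4,"slide":[-0.03,0.286,0],"roll":-3},{"grip":0.4,"slide":[-0.03,0.286,0],"roll":-3},{"grip":0.4,"slide":[-0.03,0.286,0],"roll":-3},{"grip":0.4,"slide":[-0.03,0.286,0],"roll":-3}]'

```text
time_s: 25.52
tcp_pos: [0.5289, 0.028, 0.1606]
eef_rot: [-179.9, -0.1, -5.0]
contact_force: [0.7, -0.4, -1.4]
gripper_width: 0.0615
```

apply_moves --commands '[{"grip":0.4,"slide":[-0.094,0.275,0.04],"roll":-1.7},{"grip":0.4,"slide":[-0.094,0.275,0.04],"roll":-1.7},{"grip":0.4,"slide":[-0.094,0.275,0.04],"roll":-1.7},{"grip":0.4,"slide":[-0.094,0.275,0.04],"roll":-1.7},{"grip":0.4,"slide":[-0.094,0.275,0.04],"roll":-1.7}]'

```text
time_s: 26.15
tcp_pos: [0.4112, -0.2372, 0.1202]
eef_rot: [-180.0, -0.1, -3.3]
contact_force: [0.4, 1.0, -0.5]
gripper_width: 0.0621
```

```bash
python3 trayw.py w8 -.148,.08,.038,.044 -.134,-.04,.0455,.053 -.1,.1,.09,.16; python3 - <<'E'
from tl import *
E
```

```text
[ 0.4112 -0.2372  0.1202]
-.148,.08,.038,.044 2407 (13.8, -37.2, 220.4, 91.4, 89.9) 0.0421
-.134,-.04,.0455,.053 7672 (1.4, -80.1, 95.6, 62.7, 0.0) 0.0486
-.1,.1,.09,.16 18704 (3.6, 9.3, 97.2, 87.9, 89.8) 0.1395
```

View pics/w8.png

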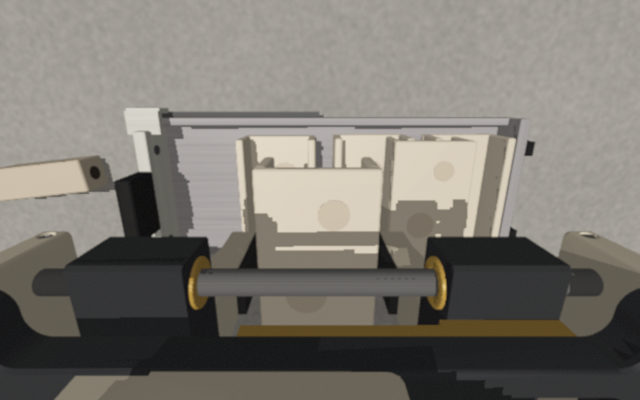

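apply_moves --commands '[{"grip":0.4,"slide":[0,0,0],"roll":0},{"grip":0.4,"slide":[0,0,0.05],"roll":0},{"grip":0.4,"slide":[0,0,0.08],"roll":0},{"grip":0.4,"slide":[0,0,0.092],"roll":0},{"grip":0.4,"slide":[0,0,0.092],"roll":0}]'

```text
time_s: 26.82
tcp_pos: [0.4136, -0.2349, 0.0281]
eef_rot: [180.0, -0.0, -3.2]
contact_force: [-0.0, -0.7, -1.2]
gripper_width: 0.0618
```

apply_moves --commands '[{"grip":0.24,"slide":[0,0,0],"roll":0},{"grip":0.24,"slide":[0,0,0],"roll":0},{"grip":0.24,"slide":[0,0,-0.03],"roll":0},{"grip":0.24,"slide":[0,0,-0.08],"roll":0},{"grip":0.24,"slide":[0,0,-0.132],"roll":0}]'

```text
time_s: 27.45
tcp_pos: [0.4123, -0.2355, 0.1614]
eef_rot: [180.0, -0.0, -3.3]
contact_force: [1.6, -0.6, -0.8]
gripper_width: 0.0665
```

```bash
echo '[0.4128,-0.2359,0.16,-3.3]' > cmd.json; python3 trayw.py w9 -.134,-.035,.0455,.053  -.028,.06,.0455,.053 -.148,.08,.038,.044
```

```text
[ 0.4123 -0.2355  0.1614]
-.134,-.035,.0455,.053 6642 (-0.4, -80.1, 99.8, 62.2, -0.0) 0.0486
-.028,.06,.0455,.053 6892 (-1.4, 11.5, 99.9, 62.2, 0.0) 0.0486
-.148,.08,.038,.044 1719 (0.8, -35.5, 217.2, 100.1, -89.6) 0.0421
```

View pics/w9.png

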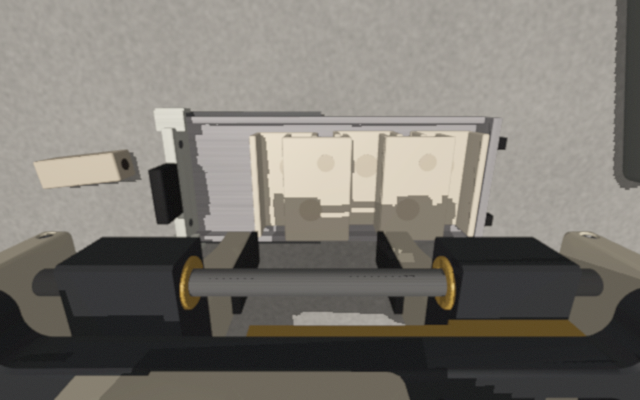

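```bash
python3 plan.py .4225,-.058,.16,-3.3,1,5; python3 plan.py .4225,-.058,.052,-3.3,1,3
```

```text
5 [{"grip": 1.0, "slide": [-0.001, -0.178, 0.0], "roll": 0.0}, {"grip": 1.0, "slide": [-0.001, -0.178, 0.0], "roll": 0.0}, {"grip": 1.0, "slide": [-0.001, -0.178, 0.0], "roll": 0.0}, {"grip": 1.0, "slide": [-0.001, -0.178, 0.0], "roll": 0.0}, {"grip": 1.0, "slide": [-0.001, -0.178, 0.0], "roll": 0.0}]
cmd -> [0.422, -0.0581, 0.16, -3.3]
3 [{"grip": 1.0, "slide": [0.0, -0.0, 0.108], "roll": 0.0}, {"grip": 1.0, "slide": [0.0, -0.0, 0.108], "roll": 0.0}, {"grip": 1.0, "slide": [0.0, -0.0, 0.108], "roll": 0.0}]
cmd -> [0.422, -0.0581, 0.052, -3.3]
```

apply_moves --commands '[{"grip":1.0,"slide":[-0.001,-0.178,0],"roll":0},{"grip":1.0,"slide":[-0.001,-0.178,0],"roll":0},{"grip":1.0,"slide":[-0.001,-0.178,0],"roll":0},{"grip":1.0,"slide":[-0.001,-0.178,0],"roll":0},{"grip":1.0,"slide":[-0.001,-0.178,0],"roll":0}]'

```text
time_s: 28.12
tcp_pos: [0.4218, -0.0576, 0.1599]
eef_rot: [-180.0, -0.0, -3.2]
contact_force: [-0.2, 0.2, 0.5]
gripper_width: 0.0218
```

apply_moves --commands '[{"grip":1.0,"slide":[0,0,0],"roll":0},{"grip":1.0,"slide":[0,0,0.05],"roll":0},{"grip":1.0,"slide":[0,0,0.108],"roll":0},{"grip":1.0,"slide":[0,0,0.108],"roll":0}]'

```text
time_s: 28.62
tcp_pos: [0.4184, -0.0598, 0.0487]
eef_rot: [179.8, 0.5, -3.4]
contact_force: [-0.5, -0.4, 0.6]
gripper_width: 0.0004
```

apply_moves --commands '[{"grip":1.0,"slide":[0,0.01,0],"roll":0},{"grip":1.0,"slide":[0,0.02,0],"roll":0},{"grip":1.0,"slide":[0,0.03,0],"roll":0},{"grip":1.0,"slide":[0,0.04,0],"roll":0},{"grip":1.0,"slide":[0,0.05,0],"roll":0}]'

```text
time_s: 29.25
tcp_pos: [0.4196, -0.1082, 0.0522]
eef_rot: [-180.0, -0.1, -3.3]
contact_force: [0.9, 2.6, 2.3]
gripper_width: 0.0003
```

apply_moves --commands '[{"grip":1.0,"slide":[0,0.01,0],"roll":0},{"grip":1.0,"slide":[0,0.02,0],"roll":0},{"grip":1.0,"slide":[0,0.03,0],"roll":0},{"grip":1.0,"slide":[0,0.04,0],"roll":0},{"grip":1.0,"slide":[0,0.05,0],"roll":0}]'

```text
time_s: 29.88
tcp_pos: [0.4161, -0.1581, 0.0515]
eef_rot: [-180.0, -0.0, -3.3]
contact_force: [2.0, 3.7, 2.4]
gripper_width: 0.0004
```

```bash
echo '[0.4162,-0.158,0.052,-3.3]' > cmd.json; python3 - <<'E'
from h import *
s=get_state();print(s['tcp_pos'],s['contact_force'])
for n in("scene","side"):
    p,d=capture(n); q=p[140:220,140:300] if n=="scene" else p[230:350,290:450]
    cv2.imwrite(f"pics/{n}k.png",cv2.resize(q,None,fx=4,fy=4,interpolation=cv2.INTER_CUBIC)[:,:,::-1])
E
```

```text
[ 0.41605586 -0.15807237  0.05153116] [1.97577917 3.73206635 2.37040467]
```

View pics/sidek.png

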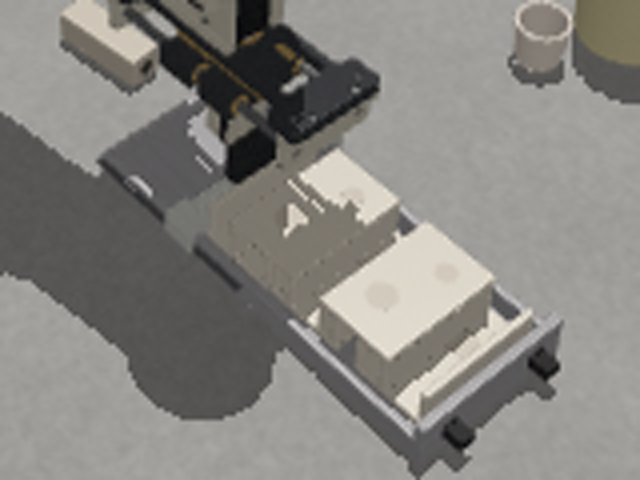

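apply_moves --commands '[{"grip":1.0,"slide":[0,0.003,0],"roll":0},{"grip":1.0,"slide":[0,0.006,0],"roll":0},{"grip":1.0,"slide":[0,0.009,0],"roll":0},{"grip":1.0,"slide":[0,0.012,0],"roll":0}]'

```text
time_s: 30.48
tcp_pos: [0.4144, -0.1691, 0.0512]
eef_rot: [-180.0, 0.1, -3.3]
contact_force: [-0.8, 5.6, 0.9]
gripper_width: 0.0007
```

apply_moves --commands '[{"grip":1.0,"slide":[0,0.003,0],"roll":0},{"grip":1.0,"slide":[0,0.005,0],"roll":0},{"grip":1.0,"slide":[0,0.005,0],"roll":0}]'

```text
time_s: 30.85
tcp_pos: [0.4142, -0.1743, 0.0512]
eef_rot: [-180.0, 0.1, -3.3]
contact_force: [-1.9, 4.2, -0.0]
gripper_width: 0.0005
```

apply_moves --commands '[{"grip":1.0,"slide":[0,0.002,0],"roll":0},{"grip":1.0,"slide":[0,0.003,0],"roll":0},{"grip":1.0,"slide":[0,0.003,0],"roll":0}]'

```text
time_s: 31.22
tcp_pos: [0.414, -0.1772, 0.0512]
eef_rot: [-180.0, 0.1, -3.3]
contact_force: [-1.1, 5.4, 0.4]
gripper_width: 0.0004
```

apply_moves --commands '[{"grip":1.0,"slide":[0,0.002,0],"roll":0},{"grip":1.0,"slide":[0,0.002,0],"roll":0}]'

```text
time_s: 31.48
tcp_pos: [0.4139, -0.1792, 0.0512]
eef_rot: [-180.0, 0.1, -3.3]
contact_force: [-1.2, 5.9, 0.2]
gripper_width: 0.0005
```

apply_moves --commands '[{"grip":1.0,"slide":[0,0.002,0],"roll":0},{"grip":1.0,"slide":[0,0.002,0],"roll":0}]'

```text
time_s: 31.72
tcp_pos: [0.4138, -0.1808, 0.0512]
eef_rot: [-179.9, 0.1, -3.3]
contact_force: [-1.4, 9.1, 1.0]
gripper_width: 0.0002
```

apply_moves --commands '[{"grip":1.0,"slide":[0,0.002,0],"roll":0},{"grip":1.0,"slide":[0,0.002,0],"roll":0}]'

```text
time_s: 31.98
tcp_pos: [0.4138, -0.1812, 0.0512]
eef_rot: [-179.8, 0.1, -3.4]
contact_force: [-3.0, 24.6, 5.0]
gripper_width: 0.0006
```

```bash
python3 - <<'E'
from tl import *
s=get_state();print(s['tcp_pos'],s['contact_force'])
for n in("scene","side"):
    p,d,W,c=cloud(n); q=p[140:220,140:300] if n=="scene" else p[230:350,290:450]
    cv2.imwrite(f"pics/{n}k2.png",cv2.resize(q,None,fx=4,fy=4,interpolation=cv2.INTER_CUBIC)[:,:,::-1])
E
```

```text
[ 0.41378958 -0.18122968  0.0511577 ] [-3.00436596 24.64880289  4.99137014]
```

View pics/sidek2.png

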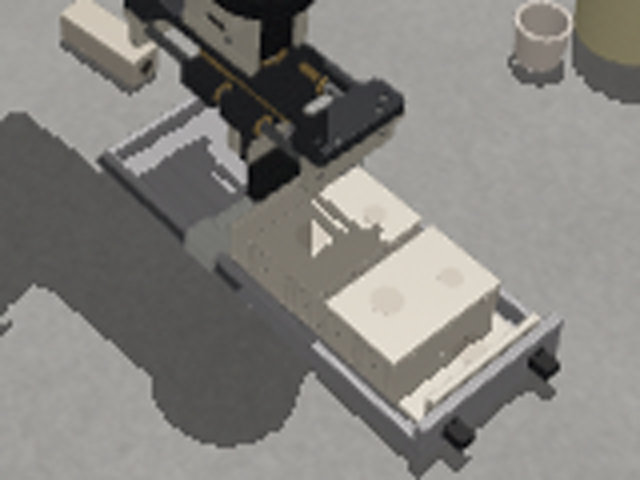

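```bash
echo '[0.4147,-0.184,0.052,-3.3]' > cmd.json; python3 plan.py .4155,-.164,.052,-3.3,1,1 .4155,-.164,.15,-3.3,.7,2 .44,-.10,.15,-20,.4,2; python3 plan.py .44,-.002,.14,-70,.4,5;python3 plan.py .44,-.002,.12,-88,.4,2
```

```text
5 [{"grip": 1.0, "slide": [-0.0, -0.02, 0.0], "roll": 0.0}, {"grip": 0.7, "slide": [-0.0, -0.02, -0.098], "roll": 0.0}, {"grip": 0.7, "slide": [-0.0, -0.02, -0.098], "roll": 0.0}, {"grip": 0.4, "slide": [0.02, -0.085, -0.098], "roll": 16.7}, {"grip": 0.4, "slide": [0.02, -0.085, -0.098], "roll": 16.7}]
cmd -> [0.4396, -0.1003, 0.15, -20.0]
5 [{"grip": 0.4, "slide": [-0.033, -0.093, 0.01], "roll": 50.0}, {"grip": 0.4, "slide": [-0.033, -0.093, 0.01], "roll": 50.0}, {"grip": 0.4, "slide": [-0.033, -0.093, 0.01], "roll": 50.0}, {"grip": 0.4, "slide": [-0.033, -0.093, 0.01], "roll": 50.0}, {"grip": 0.4, "slide": [-0.033, -0.093, 0.01], "roll": 50.0}]
cmd -> [0.4404, -0.0016, 0.14, -70.0]
2 [{"grip": 0.4, "slide": [0.0, 0.0, 0.02], "roll": 18.0}, {"grip": 0.4, "slide": [0.0, 0.0, 0.02], "roll": 18.0}]
cmd -> [0.4404, -0.0016, 0.12, -88.0]
```

apply_moves --commands '[{"grip":1.0,"slide":[0,-0.02,0],"roll":0},{"grip":1.0,"slide":[0,-0.02,-0.05],"roll":0},{"grip":1.0,"slide":[0,-0.02,-0.098],"roll":0},{"grip":0.4,"slide":[0.02,-0.085,-0.098],"roll":16.7},{"grip":0.4,"slide":[0.02,-0.085,-0.098],"roll":16.7}]'

```text
time_s: 32.7
tcp_pos: [0.4404, -0.0985, 0.1505]
eef_rot: [-180.0, -0.1, -20.2]
contact_force: [-0.0, -0.3, -1.4]
gripper_width: 0.0151
```

apply_moves --commands '[{"grip":0.4,"slide":[-0.033,-0.093,0.01],"roll":50},{"grip":0.4,"slide":[-0.033,-0.093,0.01],"roll":50},{"grip":0.4,"slide":[-0.033,-0.093,0.01],"roll":50},{"grip":0.4,"slide":[-0.033,-0.093,0.01],"roll":50},{"grip":0.4,"slide":[-0.033,-0.093,0.01],"roll":50}]'

```text
time_s: 33.33
tcp_pos: [0.44, -0.0012, 0.1395]
eef_rot: [180.0, -0.0, -70.3]
contact_force: [1.0, -0.6, -1.2]
gripper_width: 0.0522
```

apply_moves --commands '[{"grip":0.4,"slide":[0,0,0.02],"roll":18},{"grip":0.4,"slide":[0,0,0.02],"roll":18},{"grip":0.4,"slide":[0,0,0.02],"roll":18}]'

```text
time_s: 33.7
tcp_pos: [0.44, -0.0014, 0.1194]
eef_rot: [180.0, -0.0, -87.9]
contact_force: [0.4, 0.4, 0.2]
gripper_width: 0.0525
```

```bash
python3 wl.py wb1 .44,-.002,.06,.022,.034; python3 trayw.py wt -.16,.06,.0455,.053 -.16,.06,.038,.044; python3 - <<'E'
from h import *
for n in("side","scene"):
    p,d=capture(n); cv2.imwrite(f"pics/{n}2.png",p[:,:,::-1])
E
```

```text
[ 0.44   -0.0014  0.1194] [ 1.7997e+02 -4.0000e-02 -8.7920e+01] 33.7 w 0.0525
.44,-.002,.06,.022,.034 2863 (439.5, -1.8, 79.3, 27.7, -87.2) medz 0.0285
[ 0.4402 -0.0013  0.1196]
```

View pics/wb1.png

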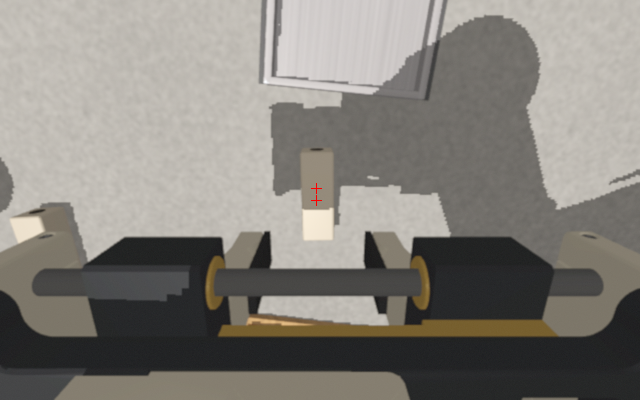

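View pics/scene2.png

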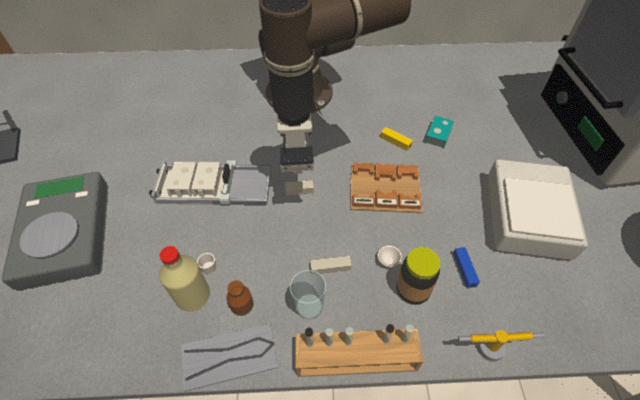

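apply_moves --commands '[{"grip":0.4,"slide":[0,-0.001,0.06],"roll":-0.8},{"grip":0.4,"slide":[0,-0.001,0.108],"roll":-0.8},{"grip":0.8,"slide":[0,-0.001,0.108],"roll":-0.8},{"grip":0.8,"slide":[0,-0.001,0.108],"roll":-0.8},{"grip":0.8,"slide":[0,-0.001,0.108],"roll":-0.8}]' --grip_force 30

```text
time_s: 34.52
tcp_pos: [0.4425, -0.0005, 0.0134]
eef_rot: [-179.8, 0.1, -87.2]
contact_force: [-1.4, 0.3, 1.1]
gripper_width: 0.0282
```

apply_moves --commands '[{"grip":0.8,"slide":[0,0,0],"roll":0},{"grip":0.8,"slide":[0,0,-0.03],"roll":0},{"grip":0.8,"slide":[0,0,-0.09],"roll":0},{"grip":0.8,"slide":[0,0,-0.128],"roll":0}]'

```text
time_s: 35.02
tcp_pos: [0.442, -0.0008, 0.1433]
eef_rot: [-179.8, 0.1, -87.2]
contact_force: [1.1, 0.4, -1.0]
gripper_width: 0.0274
```

```bash
echo '[0.4394,-0.0016,0.14,-87.2]' > cmd.json; python3 - <<'E'
import numpy as np
def w(X,Y,T=(.4427,.2438,-5.8)):
    a=np.radians(T[2]);return (T[0]+X*np.cos(a)-Y*np.sin(a),T[1]+X*np.sin(a)+Y*np.cos(a))
for n,y in(('long',-.064),('short',0),('med',.064)): print(n,np.round(w(0,y),4))
E
python3 plan.py .445,.15,.14,-40,.8,5; python3 plan.py .449,.3075,.14,-5.8,.8,4
```

```text
long [0.4362 0.1801]
short [0.4427 0.2438]
med [0.4492 0.3075]
5 [{"grip": 0.8, "slide": [-0.151, -0.013, 0.0], "roll": -47.2}, {"grip": 0.8, "slide": [-0.151, -0.013, 0.0], "roll": -47.2}, {"grip": 0.8, "slide": [-0.151, -0.013, 0.0], "roll": -47.2}, {"grip": 0.8, "slide": [-0.151, -0.013, 0.0], "roll": -47.2}, {"grip": 0.8, "slide": [-0.151, -0.013, 0.0], "roll": -47.2}]
cmd -> [0.445, 0.1499, 0.14, -40.0]
4 [{"grip": 0.8, "slide": [-0.098, -0.123, 0.0], "roll": -34.2}, {"grip": 0.8, "slide": [-0.098, -0.123, 0.0], "roll": -34.2}, {"grip": 0.8, "slide": [-0.098, -0.123, 0.0], "roll": -34.2}, {"grip": 0.8, "slide": [-0.098, -0.123, 0.0], "roll": -34.2}]
cmd -> [0.449, 0.3071, 0.14, -5.8]
```

```bash
echo '[0.4414,-0.0016,0.14,-87.2]' > cmd.json; python3 plan.py .445,.15,.14,-40,.8,5; python3 plan.py .449,.3075,.14,-5.8,.8,4
```

```text
5 [{"grip": 0.8, "slide": [-0.151, -0.011, 0.0], "roll": -47.2}, {"grip": 0.8, "slide": [-0.151, -0.011, 0.0], "roll": -47.2}, {"grip": 0.8, "slide": [-0.151, -0.011, 0.0], "roll": -47.2}, {"grip": 0.8, "slide": [-0.151, -0.011, 0.0], "roll": -47.2}, {"grip": 0.8, "slide": [-0.151, -0.011, 0.0], "roll": -47.2}]
cmd -> [0.445, 0.1498, 0.14, -40.0]
4 [{"grip": 0.8, "slide": [-0.098, -0.123, 0.0], "roll": -34.2}, {"grip": 0.8, "slide": [-0.098, -0.123, 0.0], "roll": -34.2}, {"grip": 0.8, "slide": [-0.098, -0.123, 0.0], "roll": -34.2}, {"grip": 0.8, "slide": [-0.098, -0.123, 0.0], "roll": -34.2}]
cmd -> [0.449, 0.307, 0.14, -5.8]
```

apply_moves --commands '[{"grip":0.8,"slide":[-0.151,-0.011,0],"roll":-47.2},{"grip":0.8,"slide":[-0.151,-0.011,0],"roll":-47.2},{"grip":0.8,"slide":[-0.151,-0.011,0],"roll":-47.2},{"grip":0.8,"slide":[-0.151,-0.011,0],"roll":-47.2},{"grip":0.8,"slide":[-0.151,-0.011,0],"roll":-47.2}]'

```text
time_s: 35.65
tcp_pos: [0.4446, 0.1509, 0.1406]
eef_rot: [-179.9, -0.0, -39.7]
contact_force: [-0.5, -0.2, -2.1]
gripper_width: 0.0278
```

apply_moves --commands '[{"grip":0.8,"slide":[-0.098,-0.123,0],"roll":-34.2},{"grip":0.8,"slide":[-0.098,-0.123,0],"roll":-34.2},{"grip":0.8,"slide":[-0.098,-0.123,0],"roll":-34.2},{"grip":0.8,"slide":[-0.098,-0.123,0],"roll":-34.2},{"grip":0.8,"slide":[-0.098,-0.123,0],"roll":-34.2}]'

```text
time_s: 36.28
tcp_pos: [0.4483, 0.307, 0.14]
eef_rot: [-180.0, 0.0, -5.9]
contact_force: [0.4, -0.1, -1.8]
gripper_width: 0.0276
```

```bash
python3 wl.py wr1; cat > rk.py <<'E'
from seg import *
W=np.load('w.npz')['W']
k=(W[...,0]>.34)&(W[...,0]<.54)&(W[...,1]>.10)&(W[...,1]<.40)
P=W[k&(W[...,2]>.020)&(W[...,2]<.028)]; print('tops',len(P),rect(P))
P=W[k&(W[...,2]>.094)&(W[...,2]<.2)]
E
python3 rk.py
```

```text
[0.4483 0.307  0.14  ] [-1.7998e+02  1.0000e-02 -5.8600e+00] 36.275 w 0.0276
tops 9453 (454.8, 244.0, 187.3, 125.3, 83.8)
```

View pics/wr1.png

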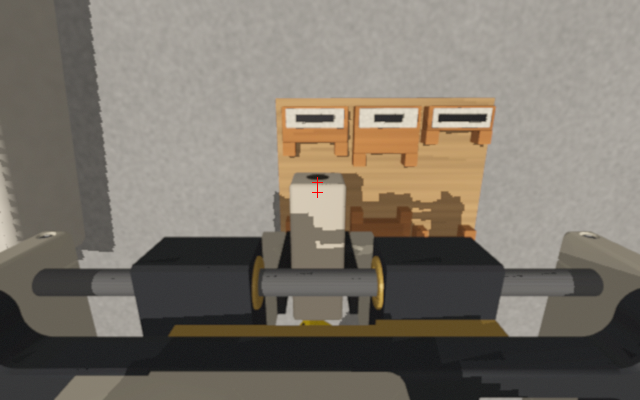

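```bash
python3 plan.py .4487,.3088,.14,-6.1,.8,1 .4487,.3088,.08,-6.1,.8,1 .4487,.3088,.045,-6.1,.8,1 .4487,.3088,.030,-6.1,.8,1 .4487,.3088,.021,-6.1,.8,1 
```

```text
5 [{"grip": 0.8, "slide": [-0.0, -0.002, 0.0], "roll": 0.3}, {"grip": 0.8, "slide": [-0.0, -0.002, 0.06], "roll": 0.3}, {"grip": 0.8, "slide": [-0.0, -0.002, 0.095], "roll": 0.3}, {"grip": 0.8, "slide": [-0.0, -0.002, 0.11], "roll": 0.3}, {"grip": 0.8, "slide": [-0.0, -0.002, 0.119], "roll": 0.3}]
cmd -> [0.4492, 0.309, 0.021, -6.1]
```

apply_moves --commands '[{"grip":0.8,"slide":[0,-0.002,0],"roll":0.3},{"grip":0.8,"slide":[0,-0.002,0.06],"roll":0.3},{"grip":0.8,"slide":[0,-0.002,0.095],"roll":0.3},{"grip":0.8,"slide":[0,-0.002,0.105],"roll":0.3},{"grip":0.8,"slide":[0,-0.002,0.112],"roll":0.3}]'

```text
time_s: 36.95
tcp_pos: [0.4495, 0.3097, 0.0281]
eef_rot: [-180.0, -0.0, -6.1]
contact_force: [0.3, 0.3, 0.0]
gripper_width: 0.0274
```

apply_moves --commands '[{"grip":0.8,"slide":[0,0,0.004],"roll":0},{"grip":0.8,"slide":[0,0,0.007],"roll":0}]'

```text
time_s: 37.2
tcp_pos: [0.4494, 0.3101, 0.0214]
eef_rot: [-179.9, -0.1, -6.1]
contact_force: [-0.4, -0.7, 8.1]
gripper_width: 0.028
```

apply_moves --commands '[{"grip":0.55,"slide":[0,0,0],"roll":0},{"grip":0.55,"slide":[0,0,0],"roll":0},{"grip":0.55,"slide":[0,0,-0.04],"roll":0},{"grip":0.55,"slide":[0,0,-0.1],"roll":0},{"grip":0.55,"slide":[0,0,-0.14],"roll":0}]'

```text
time_s: 37.83
tcp_pos: [0.4494, 0.31, 0.1636]
eef_rot: [-179.9, -0.1, -6.1]
contact_force: [0.5, 1.0, -0.3]
gripper_width: 0.0399
```

```bash
echo '[0.4492,0.309,0.161,-6.1]' > cmd.json; python3 wl.py wr2 .449,.309,.06,.031,.042;python3 rk.py
```

```text
[0.4494 0.31   0.1636] [-1.7987e+02 -1.0000e-01 -6.0700e+00] 37.825 w 0.0399
.449,.309,.06,.031,.042 2258 (450.3, 309.7, 78.8, 28.1, -6.0) medz 0.0365
tops 10616 (442.6, 245.2, 186.3, 149.6, 84.3)
```

View pics/wr2.png

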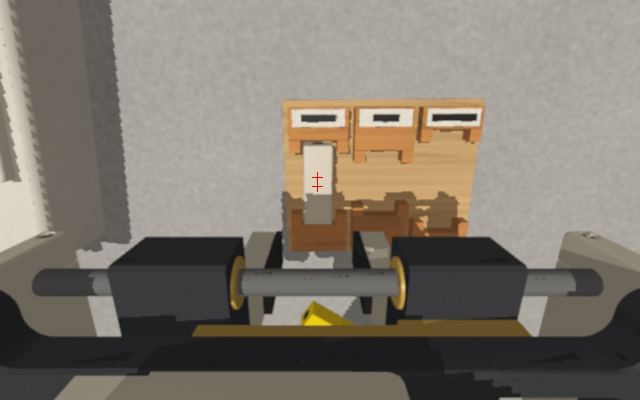

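```bash
python3 plan.py .58,.2,.19,-46,.4,4; python3 plan.py .689,.104,.17,-85,.4,4
```

```text
4 [{"grip": 0.4, "slide": [0.142, 0.094, -0.029], "roll": 39.9}, {"grip": 0.4, "slide": [0.142, 0.094, -0.029], "roll": 39.9}, {"grip": 0.4, "slide": [0.142, 0.094, -0.029], "roll": 39.9}, {"grip": 0.4, "slide": [0.142, 0.094, -0.029], "roll": 39.9}]
cmd -> [0.5804, 0.2004, 0.19, -46.0]
4 [{"grip": 0.4, "slide": [0.145, -0.011, 0.02], "roll": 39.0}, {"grip": 0.4, "slide": [0.145, -0.011, 0.02], "roll": 39.0}, {"grip": 0.4, "slide": [0.145, -0.011, 0.02], "roll": 39.0}, {"grip": 0.4, "slide": [0.145, -0.011, 0.02], "roll": 39.0}]
cmd -> [0.689, 0.1038, 0.17, -85.0]
```

apply_moves --commands '[{"grip":0.4,"slide":[0.142,0.094,-0.029],"roll":39.9},{"grip":0.4,"slide":[0.142,0.094,-0.029],"roll":39.9},{"grip":0.4,"slide":[0.142,0.094,-0.029],"roll":39.9},{"grip":0.4,"slide":[0.142,0.094,-0.029],"roll":39.9}]'

```text
time_s: 38.38
tcp_pos: [0.5824, 0.1988, 0.1897]
eef_rot: [-180.0, -0.0, -46.5]
contact_force: [-0.1, 0.6, -1.0]
gripper_width: 0.0525
```

apply_moves --commands '[{"grip":0.4,"slide":[0.145,-0.011,0.02],"roll":39},{"grip":0.4,"slide":[0.145,-0.011,0.02],"roll":39},{"grip":0.4,"slide":[0.145,-0.011,0.02],"roll":39},{"grip":0.4,"slide":[0.145,-0.011,0.02],"roll":39},{"grip":0.4,"slide":[0.145,-0.011,0.02],"roll":39}]'

```text
time_s: 39.0
tcp_pos: [0.6888, 0.1039, 0.169]
eef_rot: [180.0, -0.0, -85.0]
contact_force: [0.2, 0.3, -0.5]
gripper_width: 0.0527
```

```bash
python3 wl.py wb2; python3 - <<'E'
from seg import *
W=np.load('w.npz')['W']
P=near(W,.691,.0735,.075,.022,.034); P=P[P[:,0]<.727]; print(rect(P))
k=(W[...,0]>.70)&(W[...,1]<.12)&(W[...,2]>.04)&(W[...,2]<.125); P=W[k]; print(len(P),P[:,0].min(),P[:,1].max() if len(P) else 0)
P=W[k&(W[...,2]>.09)]; print(len(P),rect(P) if len(P)>10 else '')
E
```

```text
[0.6888 0.1039 0.169 ] [ 1.7996e+02 -1.0000e-02 -8.4980e+01] 39.0 w 0.0527
(691.2, 74.4, 98.1, 28.1, -85.0)
24529 0.7522636132940383 0.1199955619984036
7782 (837.3, 32.7, 173.4, 89.5, 23.0)
```

View pics/wb2.png

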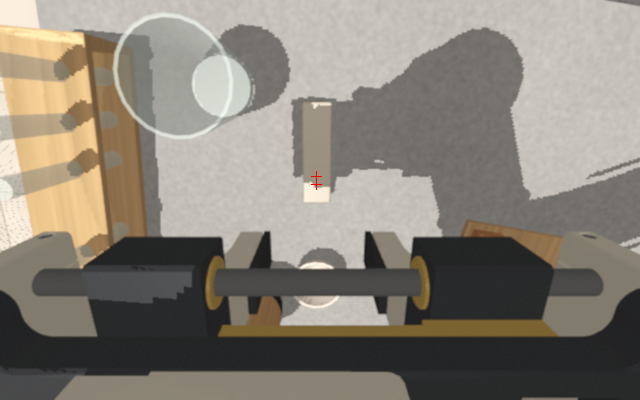

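```bash
python3 - <<'E'
from h import *
c=get_calibration("wrist")
def ray(u,v,z):
    C=-c['R'].T@c['t']; d=c['R'].T@np.linalg.inv(c['mtx'])@np.array([u,v,1.]); return (C+d*(z-C[2])/d[2]).round(4)
for uv in((173,75),(185,138),(232,80),(113,72)): print(uv,ray(*uv,.11))
s=get_state();T=s['tcp_pos']; a=np.radians(s['eef_rot'][2]); tx=np.array([np.cos(a),np.sin(a)]);ty=np.array([np.sin(a),-np.cos(a)])
B=ray(173,75,.11)[:2]-T[:2]; print('beaker in tool xy',B@tx,B@ty)
E
```

```text
(173, 75) [0.7927 0.0175 0.11  ]
(185, 138) [0.7861 0.0587 0.11  ]
(232, 80) [0.7534 0.0171 0.11  ]
(113, 72) [0.8323 0.0192 0.11  ]
beaker in tool xy 0.095737403995949 -0.095771373464368
```

apply_moves --commands '[{"grip":0.4,"slide":[0,0,0.05],"roll":0},{"grip":0.4,"slide":[0,0,0.1],"roll":0},{"grip":0.4,"slide":[0,0,0.14],"roll":0},{"grip":0.4,"slide":[0,0,0.157],"roll":0},{"grip":0.8,"slide":[0,0,0.157],"roll":0}]' --grip_force 45

```text
time_s: 39.67
tcp_pos: [0.6884, 0.1045, 0.0121]
eef_rot: [179.9, -0.0, -84.9]
contact_force: [-0.0, -0.3, 0.1]
gripper_width: 0.047
```

apply_moves --commands '[{"grip":0.8,"slide":[0,0,0],"roll":0},{"grip":0.8,"slide":[0,0,0],"roll":0},{"grip":0.8,"slide":[0,0,-0.02],"roll":0},{"grip":0.8,"slide":[0,0,-0.07],"roll":0},{"grip":0.8,"slide":[0,0,-0.127],"roll":0}]'

```text
time_s: 40.3
tcp_pos: [0.6883, 0.1041, 0.142]
eef_rot: [180.0, -0.0, -85.0]
contact_force: [1.3, 0.3, -0.5]
gripper_width: 0.0274
```

```bash
echo '[0.689,0.1038,0.14,-85.0]' > cmd.json; python3 plan.py .58,.06,.12,-45,.8,4; python3 plan.py .56,.05,.08,-6,.8,4;python3 plan.py .56,.05,.015,-6,.8,3 
```

```text
4 [{"grip": 0.8, "slide": [0.034, 0.112, 0.02], "roll": -40.0}, {"grip": 0.8, "slide": [0.034, 0.112, 0.02], "roll": -40.0}, {"grip": 0.8, "slide": [0.034, 0.112, 0.02], "roll": -40.0}, {"grip": 0.8, "slide": [0.034, 0.112, 0.02], "roll": -40.0}]
cmd -> [0.5804, 0.0602, 0.12, -45.0]
4 [{"grip": 0.8, "slide": [-0.007, 0.022, 0.04], "roll": -39.0}, {"grip": 0.8, "slide": [-0.007, 0.022, 0.04], "roll": -39.0}, {"grip": 0.8, "slide": [-0.007, 0.022, 0.04], "roll": -39.0}, {"grip": 0.8, "slide": [-0.007, 0.022, 0.04], "roll": -39.0}]
cmd -> [0.5599, 0.0496, 0.08, -6.0]
3 [{"grip": 0.8, "slide": [0.0, -0.0, 0.065], "roll": 0.0}, {"grip": 0.8, "slide": [0.0, -0.0, 0.065], "roll": 0.0}, {"grip": 0.8, "slide": [0.0, -0.0, 0.065], "roll": 0.0}]
cmd -> [0.5599, 0.0496, 0.015, -6.0]
```

apply_moves --commands '[{"grip":0.8,"slide":[0.034,0.112,0.02],"roll":-40},{"grip":0.8,"slide":[0.034,0.112,0.02],"roll":-40},{"grip":0.8,"slide":[0.034,0.112,0.02],"roll":-40},{"grip":0.8,"slide":[0.034,0.112,0.02],"roll":-40}]'

```text
time_s: 40.8
tcp_pos: [0.58, 0.0604, 0.122]
eef_rot: [-179.9, -0.1, -44.7]
contact_force: [0.4, 0.8, -2.0]
gripper_width: 0.0275
```

apply_moves --commands '[{"grip":0.8,"slide":[-0.007,0.022,0.04],"roll":-39},{"grip":0.8,"slide":[-0.007,0.022,0.04],"roll":-39},{"grip":0.8,"slide":[-0.007,0.022,0.04],"roll":-39},{"grip":0.8,"slide":[-0.007,0.022,0.04],"roll":-39}]'

```text
time_s: 41.3
tcp_pos: [0.5601, 0.0501, 0.0813]
eef_rot: [-180.0, -0.1, -5.7]
contact_force: [-0.5, 0.0, -1.6]
gripper_width: 0.0272
```

apply_moves --commands '[{"grip":0.8,"slide":[0,0,0.04],"roll":0},{"grip":0.8,"slide":[0,0,0.06],"roll":0},{"grip":0.8,"slide":[0,0,0.066],"roll":0},{"grip":0.8,"slide":[0,0,0.067],"roll":0}]'

```text
time_s: 41.8
tcp_pos: [0.5601, 0.0501, 0.0145]
eef_rot: [-180.0, -0.1, -6.0]
contact_force: [-5.2, 0.7, 11.4]
gripper_width: 0.0275
```

apply_moves --commands '[{"grip":0.4,"slide":[0,0,0],"roll":0},{"grip":0.4,"slide":[0,0,0],"roll":0},{"grip":0.4,"slide":[0.0,0,0],"roll":0},{"grip":0.4,"slide":[0.015,0,-0.05],"roll":0},{"grip":0.4,"slide":[0.03,0,-0.107],"roll":0}]'

```text
time_s: 42.42
tcp_pos: [0.5892, 0.0466, 0.1203]
eef_rot: [179.9, 0.1, -6.0]
contact_force: [0.6, 1.5, -0.7]
gripper_width: 0.0527
```

```bash
echo '[0.5897,0.0465,0.12,-6.0]' > cmd.json; python3 wl.py wb3 .59,.047,.075,.022,.034
```

```text
[0.5892 0.0466 0.1203] [ 1.7993e+02  1.2000e-01 -5.9700e+00] 42.425 w 0.0527
.59,.047,.075,.022,.034 3604 (589.5, 46.8, 100.2, 28.1, -6.1) medz 0.0285
```

View pics/wb3.png

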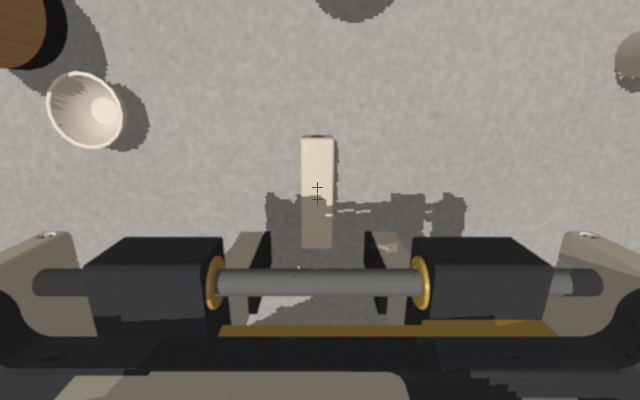

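Block centred under the tool, 100 mm long → long one. Grip and carry to the long holder.

apply_moves --commands '[{"grip":0.4,"slide":[0,0,0.06],"roll":0},{"grip":0.4,"slide":[0,0,0.108],"roll":0},{"grip":0.8,"slide":[0,0,0.108],"roll":0},{"grip":0.8,"slide":[0,0,0.108],"roll":0},{"grip":0.8,"slide":[0,0,0.108],"roll":0}]' --grip_force 30

```text
time_s: 43.1
tcp_pos: [0.5911, 0.0474, 0.0138]
eef_rot: [-179.9, -0.2, -6.0]
contact_force: [-0.7, -1.6, 1.3]
gripper_width: 0.0279
```

apply_moves --commands '[{"grip":0.8,"slide":[0,0,0],"roll":0},{"grip":0.8,"slide":[0,0,-0.03],"roll":0},{"grip":0.8,"slide":[0,0,-0.09],"roll":0},{"grip":0.8,"slide":[0,0,-0.128],"roll":0}]'

```text
time_s: 43.6
tcp_pos: [0.5903, 0.0471, 0.1432]
eef_rot: [-179.9, -0.2, -6.0]
contact_force: [-0.0, -0.0, -2.1]
gripper_width: 0.0277
```

```bash
echo '[0.5897,0.0465,0.14,-6.0]' > cmd.json; python3 plan.py .4362,.1815,.14,-6,.8,5; python3 plan.py .4362,.1815,.08,-6,.8,1 .4362,.1815,.045,-6,.8,1 .4362,.1815,.030,-6,.8,1 .4362,.1815,.021,-6,.8,1
```

```text
5 [{"grip": 0.8, "slide": [-0.167, -0.118, 0.0], "roll": 0.0}, {"grip": 0.8, "slide": [-0.167, -0.118, 0.0], "roll": 0.0}, {"grip": 0.8, "slide": [-0.167, -0.118, 0.0], "roll": 0.0}, {"grip": 0.8, "slide": [-0.167, -0.118, 0.0], "roll": 0.0}, {"grip": 0.8, "slide": [-0.167, -0.118, 0.0], "roll": 0.0}]
cmd -> [0.4359, 0.1813, 0.14, -6.0]
4 [{"grip": 0.8, "slide": [0.0, -0.0, 0.06], "roll": 0.0}, {"grip": 0.8, "slide": [0.0, -0.0, 0.095], "roll": 0.0}, {"grip": 0.8, "slide": [0.0, -0.0, 0.11], "roll": 0.0}, {"grip": 0.8, "slide": [0.0, -0.0, 0.119], "roll": 0.0}]
cmd -> [0.4359, 0.1813, 0.021, -6.0]
```

apply_moves --commands '[{"grip":0.8,"slide":[-0.167,-0.118,0],"roll":0},{"grip":0.8,"slide":[-0.167,-0.118,0],"roll":0},{"grip":0.8,"slide":[-0.167,-0.118,0],"roll":0},{"grip":0.8,"slide":[-0.167,-0.118,0],"roll":0},{"grip":0.8,"slide":[-0.167,-0.118,0],"roll":0}]'

```text
time_s: 44.22
tcp_pos: [0.4349, 0.1826, 0.1406]
eef_rot: [-179.9, -0.1, -5.8]
contact_force: [0.8, -0.2, -1.8]
gripper_width: 0.0278
```

apply_moves --commands '[{"grip":0.8,"slide":[0,0,0],"roll":0},{"grip":0.8,"slide":[0,0,0.06],"roll":0},{"grip":0.8,"slide":[0,0,0.095],"roll":0},{"grip":0.8,"slide":[0,0,0.105],"roll":0},{"grip":0.8,"slide":[0,0,0.112],"roll":0}]'

```text
time_s: 44.85
tcp_pos: [0.4367, 0.1816, 0.0277]
eef_rot: [-180.0, -0.0, -6.0]
contact_force: [-0.2, 1.1, -0.9]
gripper_width: 0.0273
```

apply_moves --commands '[{"grip":0.8,"slide":[0,0,0.004],"roll":0},{"grip":0.8,"slide":[0,0,0.007],"roll":0}]'

```text
time_s: 45.1
tcp_pos: [0.4364, 0.1822, 0.0216]
eef_rot: [-179.9, -0.1, -6.0]
contact_force: [-12.8, -3.8, 42.4]
gripper_width: 0.0277
```

apply_moves --commands '[{"grip":0.8,"slide":[0,0,-0.002],"roll":0},{"grip":0.55,"slide":[0,0,-0.002],"roll":0},{"grip":0.55,"slide":[0,0,-0.002],"roll":0},{"grip":0.55,"slide":[0,0,-0.06],"roll":0},{"grip":0.55,"slide":[0,0,-0.12],"roll":0}]'

```text
time_s: 45.72
tcp_pos: [0.4353, 0.1812, 0.1415]
eef_rot: [179.9, 0.1, -6.0]
contact_force: [0.9, 1.8, -0.6]
gripper_width: 0.0392
```

apply_moves --commands '[{"grip":0.55,"slide":[0,0.0,-0.02],"roll":0},{"grip":0.55,"slide":[0,0.0,-0.02],"roll":0}]'

```text
time_s: 45.98
tcp_pos: [0.4365, 0.1825, 0.1624]
eef_rot: [-179.8, -0.2, -6.0]
contact_force: [-0.2, 0.2, -0.8]
gripper_width: 0.0397
```

```bash
echo '[0.4359,0.1813,0.161,-6.0]' > cmd.json; python3 wl.py wr3 .436,.1815,.07,.031,.042 .449,.309,.06,.031,.042;python3 rk.py; python3 - <<'E'
from seg import *
W=np.load('w.npz')['W']; P=near(W,.436,.1815,.06,.031,.042); 
A=np.c_[P[:,:2],np.ones(len(P))]; print(np.linalg.lstsq(A,P[:,2],rcond=None)[0].round(4))
E
```

```text
[0.4365 0.1825 0.1624] [-1.7981e+02 -1.6000e-01 -5.9800e+00] 45.975 w 0.0397
.436,.1815,.07,.031,.042 2864 (435.0, 182.1, 99.5, 28.0, -5.9) medz 0.0365
.449,.309,.06,.031,.042 2404 (450.0, 309.2, 79.2, 28.5, -6.2) medz 0.0365
tops 10685 (442.3, 245.5, 186.6, 149.9, 84.1)
[-0.003   0.0026  0.0373]
```

View pics/wr3.png

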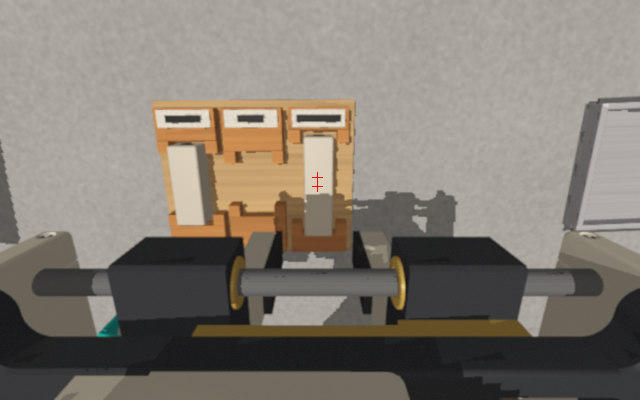

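```bash
python3 plan.py .46,-.06,.2,-4,.5,5; python3 plan.py .41,-.27,.2,-3.3,.5,5
```

```text
5 [{"grip": 0.5, "slide": [0.049, 0.237, -0.039], "roll": -2.0}, {"grip": 0.5, "slide": [0.049, 0.237, -0.039], "roll": -2.0}, {"grip": 0.5, "slide": [0.049, 0.237, -0.039], "roll": -2.0}, {"grip": 0.5, "slide": [0.049, 0.237, -0.039], "roll": -2.0}, {"grip": 0.5, "slide": [0.049, 0.237, -0.039], "roll": -2.0}]
cmd -> [0.4599, -0.0595, 0.2, -4.0]
5 [{"grip": 0.5, "slide": [-0.035, 0.213, 0.0], "roll": -0.7}, {"grip": 0.5, "slide": [-0.035, 0.213, 0.0], "roll": -0.7}, {"grip": 0.5, "slide": [-0.035, 0.213, 0.0], "roll": -0.7}, {"grip": 0.5, "slide": [-0.035, 0.213, 0.0], "roll": -0.7}, {"grip": 0.5, "slide": [-0.035, 0.213, 0.0], "roll": -0.7}]
cmd -> [0.4101, -0.2696, 0.2, -3.3]
```

apply_moves --commands '[{"grip":0.55,"slide":[0.049,0.237,-0.039],"roll":-2},{"grip":0.55,"slide":[0.049,0.237,-0.039],"roll":-2},{"grip":0.55,"slide":[0.049,0.237,-0.039],"roll":-2},{"grip":0.55,"slide":[0.049,0.237,-0.039],"roll":-2},{"grip":0.55,"slide":[0.049,0.237,-0.039],"roll":-2}]'

```text
time_s: 46.65
tcp_pos: [0.4591, -0.0625, 0.1984]
eef_rot: [180.0, 0.1, -4.3]
contact_force: [-0.7, 0.2, -0.6]
gripper_width: 0.04
```

apply_moves --commands '[{"grip":0.55,"slide":[-0.035,0.213,0],"roll":-0.7},{"grip":0.55,"slide":[-0.035,0.213,0],"roll":-0.7},{"grip":0.55,"slide":[-0.035,0.213,0],"roll":-0.7},{"grip":0.55,"slide":[-0.035,0.213,0],"roll":-0.7},{"grip":0.55,"slide":[-0.035,0.213,0],"roll":-0.7}]'

```text
time_s: 47.28
tcp_pos: [0.409, -0.27, 0.1977]
eef_rot: [-180.0, 0.2, -3.4]
contact_force: [-0.4, 0.3, -0.1]
gripper_width: 0.0396
```

```bash
cat > fin.py <<'E'
from tl import *
import sys
p,d,W,c=cloud("wrist"); cv2.imwrite(f"pics/{sys.argv[1]}.png",p[:,:,::-1]); L=loc(W)
def R(y0,y1,z0,z1,n):
    k=(L[...,2]>z0)&(L[...,2]<z1)&(np.abs(L[...,0])<.057)&(L[...,1]>y0)&(L[...,1]<y1); Q=L[k]
    if len(Q)<20: print(n,'few');return
    A=np.c_[Q[:,:2],np.ones(len(Q))]; print(n,len(Q),rect(Q),'z',np.median(Q[:,2]).round(4),'y',np.percentile(Q[:,1],[1,99]).round(4),'slope',np.linalg.lstsq(A,Q[:,2],rcond=None)[0][:2].round(3))
R(-.149,.033,.0453,.053,'caps both')
R(-.149,-.06,.0453,.053,'capa'); R(-.055,.033,.0453,.053,'capb')
R(-.148,.034,.0385,.0445,'legs')
R(.034,.06,.0385,.0435,'keeper top')
R(.02,.08,.062,.08,'tab')
E
python3 fin.py wf; python3 - <<'E'
from h import *
p,d=capture("scene"); cv2.imwrite("pics/scenef.png",p[:,:,::-1])
E
```

```text
caps both 11114 (-1.0, -50.6, 131.6, 100.6, -89.6) z 0.0486 y [-0.1143  0.0135] slope [-0.002  0.   ]
capa 5009 (-0.6, -88.1, 99.9, 56.2, 0.0) z 0.0486 y [-0.115  -0.0606] slope [-0.002  0.001]
capb 5653 (-1.4, -20.0, 100.2, 70.0, -0.0) z 0.0486 y [-0.0544  0.0141] slope [-0.002  0.001]
legs 961 (1.1, -56.9, 182.9, 100.3, -89.2) z 0.0422 y [-0.1478  0.0339] slope [-0.001 -0.001]
keeper top 769 (0.3, 41.3, 111.3, 14.5, -0.0) z 0.0418 y [0.0341 0.0482] slope [-0.001 -0.084]
tab 712 (0.5, 43.4, 49.2, 12.4, -0.2) z 0.0723 y [0.0373 0.0492] slope [-0.013  0.278]
```

View pics/wf.png

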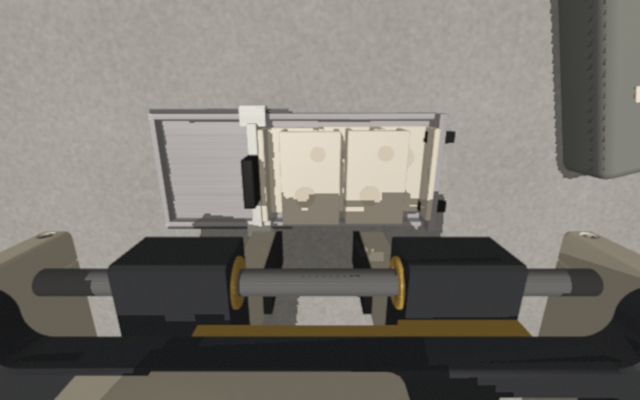

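View pics/scenef.png

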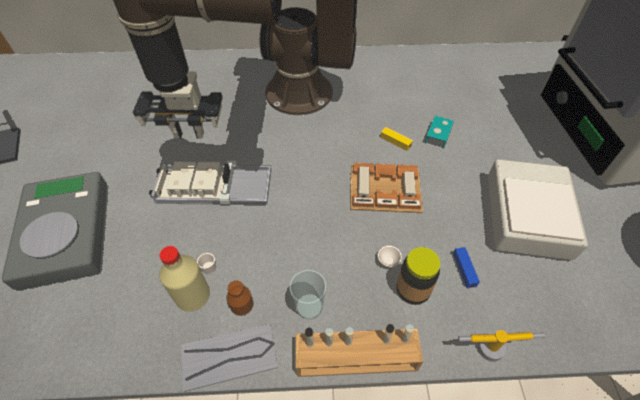

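```bash
python3 -c "
from plant import *
print(close_job())"
```

```text
the job is handed in; nothing more can be done
None
```

The job is done and handed in at about 47 s. The closing call gave no verdict, so this rests on my last camera checks, which showed nothing wrong.

**What I did:** I slid the keeper fully back and laid the three open-up channels in the tray. I nested both open-down channels over neighbouring pairs, then pushed the keeper up until the force rose to about 25 N. The two blocks that were out went into the rack: the 80 mm one into the medium holder and the 100 mm one into the long holder. No short block was to be seen in either overview camera. I left the blue, yellow and turquoise look-alikes alone.

**Last checks (wrist camera):**

| Item | Measured | Required |
|---|---|---|
| Open-down channels, top height | 48.6 mm, level | 48 mm nominal |
| Open-down channels, off the tray's middle line | about 1 mm | within 13 mm |
| Open-up channels, leg-top height | 42.2 mm, flat | 42 mm nominal |
| Keeper value | about 0.103 m | above 0.090 m |
| Both blocks, distance from holder middle | within about 1.5 mm, flat | within 7 mm |

- **Glassware and bottles:** everything was upright and in place by eye in the last overview picture.
- **Force while seating the long block:** it reached about 42 N. That was the gripped block pressing on the pocket floor, not the arm or the gripper's body, and the block lay flat afterwards.

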